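Knock a wedged filter slider out of its housing

ROBOT

A 6-joint arm with a two-finger parallel gripper is mounted at the origin on the work surface. World frame = base frame: x ahead of the robot, y to its left, z up, the work surface at z = 0. Lengths are in m, angles in rad, forces in N, time in s.
With the tool pointing down it reaches from about 0.35 to 0.975 m from the base axis. Payload 4.9 kg.
Tool frame: the origin (TCP) lies at the very end of the fingers, on their centre line; the grasp point (between the pads) lies behind it (manip.grip_depth is the z of the grasp point in the tool frame, in m); z points along the fingers, y is the direction in which the jaws open and shut (so a half turn about z gives the same grasp; the last joint's range is limited). The gripper opens to 85 mm and grips with 20 to 120 N. Pads are 22 mm wide; open, the fingers measure 114 mm over their backs; the gripper's body (76 mm by 85 mm) begins 54 mm behind the grasp point. The pads swing forward as they close: fully open they stand 13 mm farther back than shut.
Start: joints at [-1.281, 0.053, 1.613, -0, 1.476, -0.119], TCP at [0.248, -0.573, 0.231] pointing down, gripper open.
Joint ranges: [-3.01, 3.01], [-1.01, 2.22], [0.06, 2.58], [-1.02, 4.17], [0.09, 2.62], [-3.14, 3.14]. Speed limits (rad/s): [2.57, 2.57, 3.14, 3.14, 3.14, 3.14].

INTERFACE

Orientations are given as a unit quaternion [w, x, y, z].
In Python, from plant import state, optics, manip, silhouettes, place_of gives the robot as it stands. The module is installed in compiled form; this text tells all that it offers.
- The arm moves only by the tool jog_arm, never from a script. Its argument "increments" is a list of rows, each an object with "slide": the shift along the tool's x, y, z in mm, a list of three; "rotation": the turn, a rotation vector about the tool's x, y, z in degrees, a list of three. A call has 1 to 20 rows; each row shifts and turns the commanded pose from where the row before left it, along the tool's axes as they then stand; what a row does not reach is not made up. A row lasts 1/12 s, in which the tool goes at most 41.7 mm and 7.16 degrees, less where a joint would pass 70% of its speed; a pose out of reach is approached as far as the arm can. A call with a gripper value outside its range is refused whole. "fingers" is the opening, from 0 (shut) to 1 (fully open), set as the call begins (left out, the last holds). The fingers move at their own pace and stop on an object; the grip force is fixed at half the most. Time passes only in rows, so rows that do not move let the fingers close. It gives the time, the measured TCP pose, the force and the opening at its end, in the units of the state.
- state(): the state, without advancing time (a new reading comes with each control period).
- optics.grab_frame(name): name is "scene" or "side" or "wrist"; returns a dict with "frame" (420x560x3 uint8, blue, green, red), "camera_matrix" (3x3 intrinsics, pixels), "R" (3x3) and "t" (3): a world point X has camera coordinates R X + t. Camera axes: x right, y down, z forward; pixel columns grow to the right and rows downward; lengths in m; the calibration is good to about 2 mm. A picture is of the moment at which its call begins. There is no depth.
- manip.job_done(): hands the job in, once; it reports no verdict.
Trained networks look in the newest picture that a camera, given by its name, has taken for a name from the list of things; names that differ only in an ending like _2 or _b are one class to them, and where a whole thing is asked for, a point or a joint stands for the part that bears it (a point fixed in the world has none). Each returns a list of dicts, best first, with "score" (0 to 1); they miss things now and then, are a little off and sometimes report something else, mostly with a low value. They report only what shows in the picture. A call takes as long as a camera call. They do not tell look-alikes from the thing itself.
- silhouettes(thing, camera): "mask" (420x560 bool, what is visible of it) and "bbox" ([left, top, right, bottom] in pixels, round what is visible of it).
- place_of(thing, camera): "uv" ([column, row] in pixels: a listed point, or the origin of a listed thing).
The state is a dict: "time": time; "joint_pos": joint angles; "joint_vel": joint speeds; "joint_efforts": joint torques, N m; "tool_pos": TCP position; "tool_rot": TCP orientation; "contact_force": force on the tool from outside, world axes, zero at the start; "ft_torque": the same for the moment, N m; "gripper_width": opening from 0.0 (shut) to 1.0 (fully open).
Only numpy, scipy, OpenCV 4.12 (cv2) and the standard library are available. Lean on these libraries where they do the work, as an engineer would, in place of code of your own. Each camera call takes 0.05 s, during which the arm holds its last target.

TASK

The aluminium filter slider is wedged in its grey housing: draw the white block out from under the wooden riser by its nose, set it down on the bench, then take it by its body and knock the slider along the channel with the nose, keeping the gripper off the slider until it is clear of the lips and spring pad. Then lay the block back flat on the bench, lift the slider out and lay it, not drop it, flat in the steel tray with its glass discs up. Leave the bottle, the lens and the jar where they are.

Things in the scene. Friction and masses are not known exactly. Their poses are not given: they have to be found in the camera images.
- block: White acetal knocking block, 0.14 to 0.23 kg: body 60 (its x) x 45 (y) x 34 mm high, with a nose on its -x face 75 mm long, 16 wide, 12 high. Origin: centre of the body's underside, z up; nose tip at x = -105 mm, nose axis 17 mm above the underside. Starts flat on the bench, body under the riser, at least 60 mm of nose showing. The body does not fit the channel.
- riser: Low fixed wooden riser, 110 (x) x 170 (y) mm, open at front (-x) and back, board 42 to 50 mm above the bench, side cheeks 8 mm thick; two flat boxes on the back half of its top (up to 66 mm high). Origin: centre of its footprint on the bench. The block's nose sticks out at the -x side; the block is clear once its origin is about 85 mm from this one.
- housing: Fixed grey housing on a dark base plate (x = -30 to 125, y = -45 to 45, 6 mm thick). Origin on the bench under the channel's axis, x the way to drive the slider. Channel floor 26 mm above the bench. x = -30 to 24: channel 35 mm wide under roof lips. x = 24 to 66: walls y = 22 to 30 on both sides, 44 mm high, open above. x = 66 to 125: only a floor tongue 22 mm wide.
- mouth (a point): Centre of the channel's mouth, where the block's nose goes in: at x = -30 mm of the housing, 37 mm above the bench (opening 35 mm wide, 22 mm high); axes as the housing's, x into the channel.
- lip_end (a point): End of the two roof lips, on the channel's axis at x = 24 mm of the housing, at their underside 48 mm above the bench (their top is at 56 mm, the slit between them is 12 mm wide). The slider's rear end must pass this point to be clear of lips and spring pad.
- bay (a point): Middle of the floor tongue's top, at x = 95 mm of the housing, 26 mm above the bench. Here the slider overhangs the tongue on both sides and can be gripped across its width.
- gib (a joint): Brass spring pad in the channel's +y wall (x = 2 to 22 mm of the housing); 0 as it presses the slider against the -y wall, with about 12 N, 0.002 m when the slider has passed and it springs out. Sliding the wedged slider takes about 8 to 22 N; once its rear end has passed the pad and lips it slides easily.
- slider: Aluminium filter slider, bar 70 (its x) x 32 (y) x 18 mm high, 0.08 to 0.15 kg, two small glass discs on top near its +x end. Origin: centre of its underside, z up. Starts wedged, x as the housing's, rear end (its x = -35 mm) 0 to 8 mm along the housing's x, top flush with the walls. Clear once its origin is past x = 61 mm of the housing; past about 115 mm it tips off the tongue.
- tray: Fixed steel tray, 160 (x) x 110 (y) mm, walls 4 mm thick and 14 mm high, floor 4 mm thick. Origin: centre of its underside.
- dropper: Bystander: small amber bottle, 32 mm across, 65 mm high; origin at the underside.
- objective: Bystander: steel lens standing upright, 30 mm across, 48 mm high; origin at the underside.
- jar: Bystander: white open jar, 48 mm across, 50 mm high; origin at the underside.
There are look-alikes about, which are no part of the job. There is more than one size of the slider; the job needs the middle-sized.

How it is judged:
On the way, in this order (a step that is already met when the one before it is completed fails the run):
1. the block is drawn out from under the riser, set down on the bench and let go (horizontal distance between block and riser above 0.083 m and height (world z) of block below 0.005 m and angle between block's own z axis and vertical below 0.1 rad and contact force between the fingers and block below 0.1 N and linear speed of block below 0.02 m/s), for 0.1 s.
2. the held block bears on the slider while it is still wedged (contact force between block and slider above 2 N and contact force between the fingers and block above 1 N and x of slider in the frame of housing below 0.058 m).
3. the slider is knocked clear of the lips and spring, untouched by the gripper (x of slider in the frame of housing above 0.061 m and z of slider in the frame of housing between 0.02 and 0.032 m and contact force between the fingers and slider below 0.1 N), for 0.1 s.
4. the slider is lifted out of the housing (z of slider in the frame of housing above 0.045 m and contact force between the fingers and slider above 1 N), for 0.1 s.
At the end, for the whole second after the job is handed in: The slider lies flat (within 0.08 rad, discs up) and still on the tray's floor (its origin within 7 mm above the tray's underside), inside the tray's walls; the block lies flat, the right way up and still on the bench itself (origin under 3.5 mm high), no part of it on the housing or in the tray (x of slider in the frame of tray between -0.07 and 0.07 m and y of slider in the frame of tray between -0.05 and 0.05 m and z of slider in the frame of tray below 0.007 m and angle between each of slider, block's own z axis and vertical below 0.08 rad and linear speed of each of slider, block below 0.02 m/s and height (world z) of block below 0.0035 m); the robot touches nothing.
It fails at once if the slider is dropped (moves faster than 0.7 m/s while not gripped) (linear speed of slider above 0.7 m/s and contact force between the fingers and slider below 0.1 N).
It fails at once if the gripper touches the slider while it is still wedged (contact force between the fingers and slider above 2 N and x of slider in the frame of housing between 0.02 and 0.058 m and horizontal distance between slider and housing below 0.06 m and z of slider in the frame of housing below 0.03 m).
It fails at once if the dropper is moved more than 25 mm (distance of dropper from where it was at the start of the episode above 0.025 m).
It fails at once if the objective is moved more than 25 mm (distance of objective from where it was at the start of the episode above 0.025 m).
It fails at once if the jar is moved more than 25 mm (distance of jar from where it was at the start of the episode above 0.025 m).
It also fails if it takes over 72 s, if anything falls off the work surface, if the arm or the gripper's body presses on something with over 40 N, if the wrist force passes 120 N, or if a joint passes its speed limit or range.

## Working session

There is one attempt and no reset: what is moved stays moved. The work goes in short steps, Python scripts to look and compute and a tool call to move; the robot and the scene stay as the last step left them, time stands still between calls to the robot, and variables do not carry over. Pictures are saved under pics/ and viewed, and the job is handed in when it is done.

Besides the shell and the picture viewer there is one more tool, called after ">>>" as name(argument=value, ...) on one line, values as JSON. jog_arm: Moves the arm, as the interface text tells. Its arguments: {"type":"object","properties":{"increments":{"type":"array","items":{"type":"object","properties":{"slide":{"type":"array","items":{"type":"number"}},"rotation":{"type":"array","items":{"type":"number"}}}}},"fingers":{"type":"number"}},"required":["increments"]}

```bash
mkdir -p pics; ls
cat > h.py <<'E'
import numpy as np, cv2
from plant import state, optics, manip, silhouettes, place_of
def grab(n,fn=None):
    f=optics.grab_frame(n)
    if fn: cv2.imwrite('pics/'+fn,f['frame'])
    return f
def proj(f,X):
    X=np.atleast_2d(X); c=(np.array(f['R'])@X.T).T+np.array(f['t']); p=(np.array(f['camera_matrix'])@c.T).T
    return p[:,:2]/p[:,2:]
def ray(f,uv):
    R=np.array(f['R']);t=np.array(f['t']);K=np.array(f['camera_matrix'])
    d=R.T@np.linalg.inv(K)@np.array([uv[0],uv[1],1.]); return -R.T@t,d/np.linalg.norm(d)
def onz(f,uv,z):
    o,d=ray(f,uv); return o+d*(z-o[2])/d[2]
def tri(fs,uvs):
    A=np.zeros((3,3));b=np.zeros(3);rs=[]
    for f,u in zip(fs,uvs):
        o,d=ray(f,u);P=np.eye(3)-np.outer(d,d);A+=P;b+=P@o;rs.append((o,d))
    X=np.linalg.solve(A,b); return X,[np.linalg.norm(np.cross(X-o,d)) for o,d in rs]
E
python3 - <<'E'
from h import *
np.set_printoptions(precision=4,suppress=True)
print(state()); print(manip.grip_depth)
fs={}
for c in('scene','side','wrist'):
    f=grab(c,c+'0.png');o=-f['R'].T@f['t'];print(c,o,f['camera_matrix'][0,0],f['R'][2])
    for n in 'block riser housing mouth lip_end bay gib slider tray dropper objective jar'.split():
        s=place_of(n,c);print(n,[(np.round(a['uv']),round(a['score'],2)) for a in s])
E
```

```text
pics
{'time': 0.0, 'joint_pos': array([-1.281 ,  0.0533,  1.6143,  0.    ,  1.476 , -0.119 ]), 'joint_vel': array([-0.0002, -0.0013,  0.0021,  0.0014, -0.0007, -0.0008]), 'joint_efforts': array([ -0.0014, -39.369 , -37.0173,  -0.0002,   0.0071,   0.    ]), 'tool_pos': array([ 0.2483, -0.5729,  0.2301]), 'tool_rot': array([-0.001 ,  0.9792,  0.203 , -0.0001]), 'contact_force': array([ 0.9546, -1.1617,  0.312 ]), 'ft_torque': array([0.0192, 0.0285, 0.0253]), 'gripper_width': 0.9994107375755373}
-0.0187
scene [0.9297 0.5728 0.6687] 468.7776236468005 [-0.45   -0.6034 -0.6583]
block []
riser [(array([414., 366.]), 0.73), (array([150., 164.]), 0.71)]
housing [(array([301., 236.]), 0.6)]
mouth [(array([290., 210.]), 0.81)]
lip_end [(array([302., 226.]), 0.9), (array([414., 367.]), 0.24)]
bay [(array([316., 265.]), 0.86), (array([184., 238.]), 0.18)]Traceback (most recent call last):
  File "<stdin>", line 8, in <module>
ValueError: it knows: bay, block, dropper, housing, jar, lip_end, mouth, objective, riser, slider, tray
```

Run:
```python
from h import *
np.set_printoptions(precision=4,suppress=True)
for c in('scene','side','wrist'):
    f=grab(c,c+'0.png');o=-f['R'].T@f['t'];print(c,o,f['camera_matrix'][0,0],f['R'][2])
    for n in 'block riser housing mouth lip_end bay slider tray dropper objective jar'.split():
        s=place_of(n,c);print(n,[(np.round(a['uv']),round(a['score'],2)) for a in s])
print(state()['time'])
```

```text
scene [0.9297 0.5728 0.6687] 468.7776236468005 [-0.45   -0.6034 -0.6583]
block [(array([303., 227.]), 0.66)]
riser []
housing [(array([298., 237.]), 0.97), (array([212., 284.]), 0.71), (array([300., 227.]), 0.26)]
mouth [(array([293., 211.]), 0.68)]
lip_end [(array([298., 225.]), 0.67)]
bay []
slider [(array([400., 255.]), 0.86), (array([300., 245.]), 0.65)]
tray [(array([182., 239.]), 0.64), (array([418., 366.]), 0.57)]
dropper [(array([211., 284.]), 0.88)]
objective [(array([182., 236.]), 0.6)]
jar [(array([244., 329.]), 0.84), (array([302., 245.]), 0.47)]
side [0.1144 0.6226 0.7976] 412.8904383735517 [ 0.4192 -0.5859 -0.6936]
block [(array([331., 156.]), 0.55)]
riser [(array([327., 154.]), 0.79)]
housing [(array([292., 247.]), 0.9)]
mouth [(array([302., 234.]), 0.91)]
lip_end [(array([283., 240.]), 0.6)]
bay [(array([262., 259.]), 0.81)]
slider [(array([301., 318.]), 0.85), (array([278., 248.]), 0.82), (array([334., 273.]), 0.69)]
tray [(array([190., 341.]), 0.74)]
dropper [(array([231., 218.]), 0.58), (array([335., 157.]), 0.33)]
objective [(array([261., 194.]), 0.72)]
jar [(array([199., 240.]), 0.81)]
wrist [ 0.3184 -0.5417  0.3738] 303.75060910728575 [-0.2792 -0.1197 -0.9527]
block []
riser []
housing []
mouth []
lip_end []
bay []
slider []
tray []
dropper []
objective []
jar []
2.15
```

View pics/scene0.png

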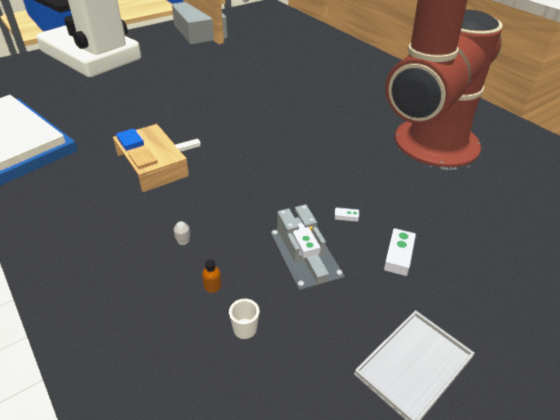

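View pics/side0.png

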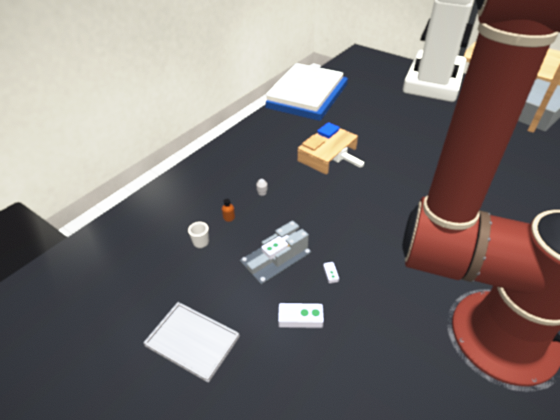

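View pics/wrist0.png

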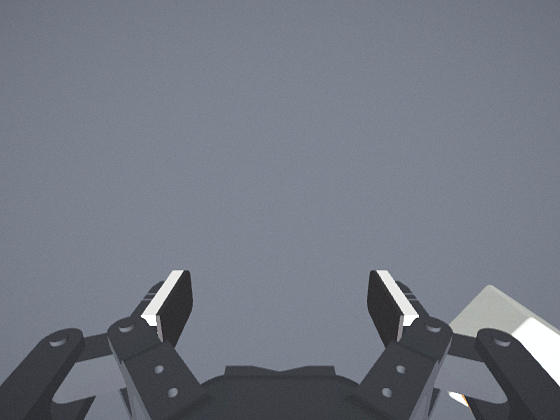

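Run:
```python
import cv2
a=cv2.imread('pics/scene0.png');b=cv2.imread('pics/side0.png')
def cr(im,x,y,w,h,s,fn):
    cv2.imwrite('pics/'+fn,cv2.resize(im[y:y+h,x:x+w],None,fx=s,fy=s,interpolation=cv2.INTER_CUBIC))
cr(a,260,195,100,100,6,'c1.png');cr(b,235,215,90,70,8,'c2.png')
cr(a,105,115,105,80,7,'c3.png');cr(b,290,115,85,65,8,'c4.png')
```

```text
(no output)
```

View pics/c1.png

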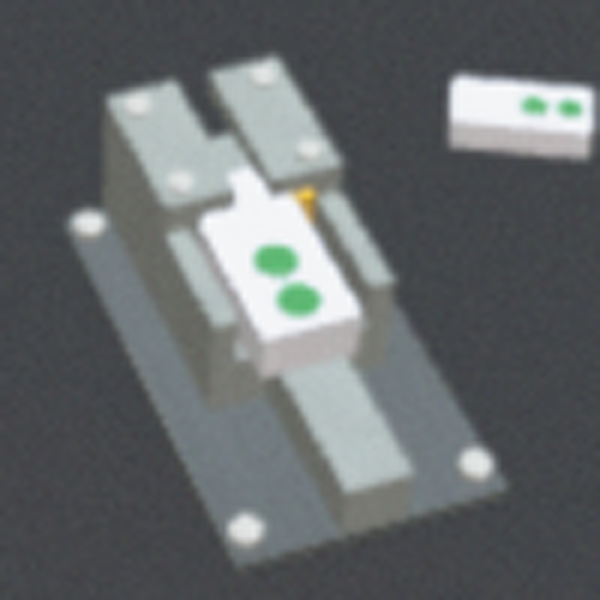

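View pics/c2.png

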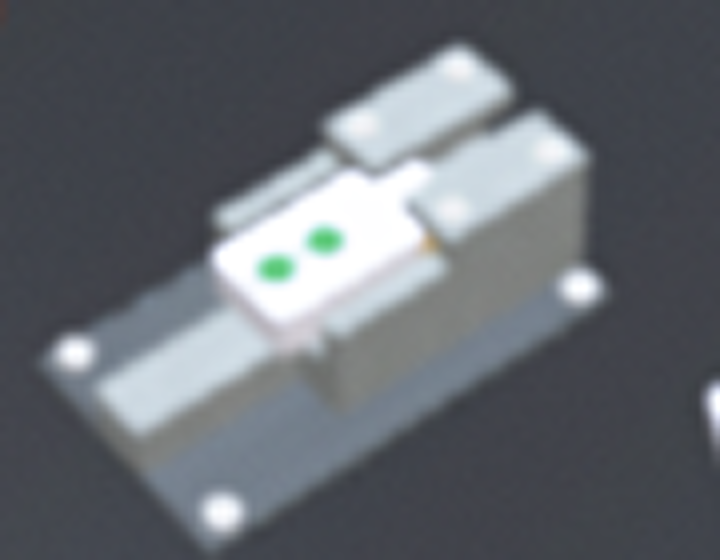

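View pics/c3.png

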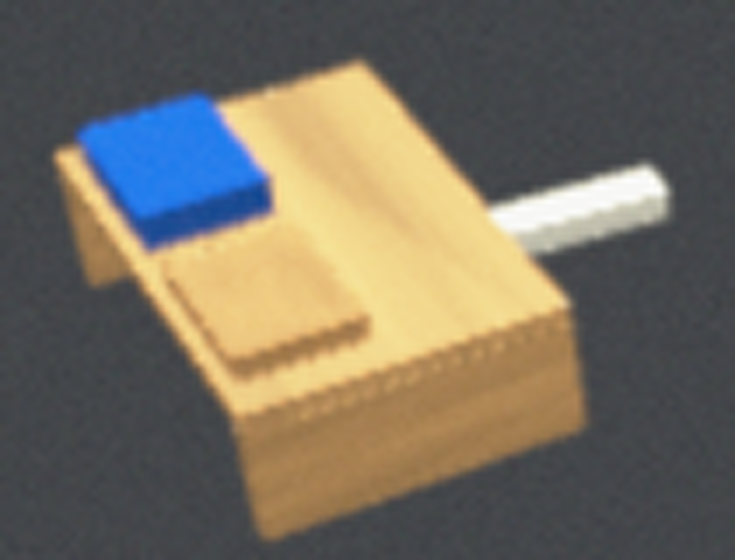

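View pics/c4.png

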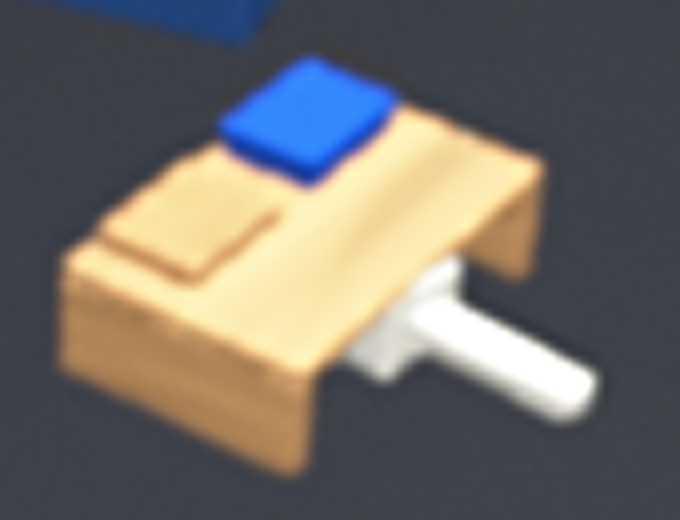

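```bash
cat > fit.py <<'E'
from h import *
from scipy.optimize import least_squares
np.set_printoptions(precision=4,suppress=True)
F={c:optics.grab_frame(c) for c in('scene','side')}
def un(x0,y0,s,p): return np.array([x0,y0])+(np.array(p)+.5)/s-.5
def fit(pts,x0,nex=0,g=None):
    # pts: (cam, uv, fn(extra)->local xyz)
    def res(p,w=True):
        c,s=np.cos(p[2]),np.sin(p[2]);r=[]
        for cam,uv,l in pts:
            l=l(p[3:]) if callable(l) else l
            X=[p[0]+c*l[0]-s*l[1],p[1]+s*l[0]+c*l[1],l[2]]
            r.append(proj(F[cam],X)[0]-uv)
        return np.ravel(r)
    so=least_squares(res,x0,loss='soft_l1');return so.x,res(so.x).reshape(-1,2)
E
python3 - <<'E'
from fit import *
A=lambda *p:('scene',un(260,195,6,p)); B=lambda *p:('side',un(235,215,8,p))
o=lambda x,sg,z:(lambda e:[x,sg*e[0],z])
L=[(A(240,567),[.125,-.045,.006]),(A(507,487),[.125,.045,.006]),(A(107,98),o(-.03,-1,.056)),(A(275,55),o(-.03,1,.056)),(A(165,207),o(.024,-1,.056)),(A(343,160),o(.024,1,.056)),(A(343,492),[.125,-.011,.026]),(A(410,472),[.125,.011,.026]),
(B(40,365),[.125,-.045,.006]),(B(210,550),[.125,.045,.006]),(B(608,292),[-.03,.045,.006]),(B(460,42),o(-.03,-1,.056)),(B(515,92),[-.03,-.006,.056]),(B(540,110),[-.03,.006,.056]),(B(588,157),o(-.03,1,.056)),(B(325,125),o(.024,-1,.056)),(B(375,167),[.024,-.006,.056]),(B(412,195),[.024,.006,.056]),(B(458,240),o(.024,1,.056)),(B(100,390),[.125,-.011,.026]),(B(140,435),[.125,.011,.026])]
p0=onz(F['scene'],(298,237),.0)
# x dir guess: from lip mouth to tongue
a=onz(F['scene'],(293,211),.037);b=onz(F['scene'],(316,265),.026);d=b-a
x,r=fit([(c[0],c[1],l) for c,l in L],[p0[0],p0[1],np.arctan2(d[1],d[0]),.03])
print('housing',x,np.degrees(x[2]));print(r.round(1).tolist())
A=lambda *p:('scene',un(105,115,7,p)); B=lambda *p:('side',un(290,115,8,p))
t=lambda X,Y:(lambda e:[X*.055,Y*.085,e[0]])
L=[(A(358,60),t(-1,-1)),(A(572,305),t(-1,1)),(A(238,412),t(1,1)),(A(57,152),t(1,-1)),(A(587,428),[-.055,.085,0]),(A(265,540),[.055,.085,0]),(B(545,165),t(-1,-1)),(B(305,375),t(-1,1)),(B(62,255),t(1,1)),(B(300,478),[-.055,.085,0]),(B(62,370),[.055,.085,0]),(B(530,280),[-.055,-.085,0])]
p0=onz(F['scene'],(150,160),.0)
a=onz(F['scene'],(130,140),.05);b=onz(F['scene'],(190,158),.05)
d=onz(F['scene'],(120,145),.04)-onz(F['scene'],(172,136),.04)
x,r=fit([(c[0],c[1],l) for c,l in L],[p0[0],p0[1],np.arctan2(d[1],d[0]),.05])
print('riser',x,np.degrees(x[2]));print(r.round(1).tolist())
L=[(A(650,165),[-.105,-.008,.023]),(A(668,192),[-.105,.008,.023]),(B(598,375),[-.105,-.008,.023]),(B(575,410),[-.105,.008,.023]),(B(385,380),[-.03,.0225,0]),(B(460,300),[-.03,-.008,.023])]
x,r=fit([(c[0],c[1],l) for c,l in L],[x[0],x[1],x[2]])
print('block',x,np.degrees(x[2]));print(r.round(1).tolist())
c,s=np.cos(x[2]),np.sin(x[2]);print('tip',x[0]-.105*c,x[1]-.105*s)
for n,uv in dict(tray=(416,366),tr1=(418,316),tr2=(471,354),tr3=(357,372),tr4=(414,418)).items(): print(n,onz(F['scene'],uv,.014 if n!='tray' else .0))
for n,uv in dict(jar=(244,330),drop=(211,290),obj=(182,241)).items(): print(n,onz(F['scene'],uv,0))
E
```

```text
housing [0.5065 0.0653 1.3009 0.0303] 74.53452020311907
[[-0.7, -0.9], [0.4, -0.8], [-0.5, -0.7], [0.2, -0.3], [-0.2, -0.5], [-0.1, -0.1], [0.5, -0.7], [0.6, -0.6], [-0.5, -0.5], [-0.1, 0.1], [0.6, 0.2], [0.2, 0.5], [-0.5, -0.2], [-0.5, 0.3], [-0.1, 0.1], [-0.1, 0.0], [-0.2, 0.5], [-1.7, -0.1], [-1.1, 0.3], [-0.6, -0.2], [-0.3, 0.0]]
riser [ 0.6395 -0.3233 -0.0441  0.0503] -2.52638380995456
[[0.8, -0.0], [-0.4, -0.7], [0.1, 0.0], [-0.2, -0.1], [-0.0, -0.5], [0.3, -0.2], [-0.3, 0.4], [-0.5, -0.2], [0.3, 1.1], [-1.0, 0.1], [0.0, -0.2], [-0.2, -1.0]]
block [ 0.6154 -0.3395 -0.183 ] -10.482988729783743
[[0.6, -0.2], [0.0, -0.8], [-0.1, 1.0], [-0.5, -1.1], [0.7, -0.3], [-1.6, -0.2]]
tip 0.5121578493500101 -0.32038096870390503
tray [0.524  0.3955 0.    ]
tr1 [0.4602 0.3394 0.014 ]
tr2 [0.4465 0.4353 0.014 ]
tr3 [0.6128 0.3543 0.014 ]
tr4 [0.5952 0.4514 0.014 ]
jar [0.7073 0.1865 0.    ]
drop [0.7106 0.0832 0.    ]
obj [ 0.6971 -0.0549  0.    ]
```

Run:
```python
from h import *
np.set_printoptions(precision=3,suppress=True)
f=grab('wrist');print(f['R']);
for uv in[(490,290),(450,330),(280,210)]: print(onz(f,uv,.0),onz(f,uv,.1))
f=grab('scene')
for uv in[(347,214),(400,253),(90,65),(40,140)]: print(uv,onz(f,uv,.0))
```

```text
[[ 0.398 -0.917 -0.001]
 [-0.874 -0.38   0.304]
 [-0.279 -0.12  -0.953]]
[ 0.225 -0.903  0.   ] [ 0.25  -0.806  0.1  ]
[ 0.146 -0.889  0.   ] [ 0.192 -0.796  0.1  ]
[ 0.215 -0.587  0.   ] [ 0.243 -0.575  0.1  ]
(347, 214) [0.376 0.073 0.   ]
(400, 253) [0.367 0.215 0.   ]
(90, 65) [ 0.578 -0.927  0.   ]
(40, 140) [ 0.827 -0.576  0.   ]
```

>>> jog_arm(increments=[{"slide":[0,0,0],"rotation":[0,0,-1]}])

```text
time: 2.43
tool_pos: [0.2484, -0.5735, 0.2313]
tool_rot: [-0.0, 0.977, 0.212, -0.0]
contact_force: [-0.1, 0.1, -0.6]
gripper_width: 0.998
```

>>> jog_arm(increments=[{"slide":[35.9,-11.2,5]},{"slide":[35.9,-11.2,5]},{"slide":[35.9,-11.2,5]},{"slide":[35.9,-11.2,5]},{"slide":[35.9,-11.2,5]},{"slide":[35.9,-11.2,5]},{"slide":[35.9,-11.2,5]},{"slide":[35.9,-11.2,5]},{"slide":[35.9,-11.2,5]},{"slide":[35.9,-11.2,5]},{"slide":[0,0,5],"rotation":[0,0,-7]},{"slide":[0,0,5],"rotation":[0,0,-7]},{"slide":[0,0,5],"rotation":[0,0,-7]},{"slide":[0,0,5],"rotation":[0,0,-7]},{"slide":[0,0,5],"rotation":[0,0,-7]},{"slide":[0,0,5],"rotation":[0,0,-7]},{"rotation":[0,0,-7]},{"rotation":[0,0,-7]},{"rotation":[0,0,-7]},{"rotation":[0,0,-7]}])

```text
invalid input
```

>>> jog_arm(increments=[{"rotation":[0,0,-7]},{"rotation":[0,0,-7]},{"rotation":[0,0,-7]},{"rotation":[0,0,-7]},{"rotation":[0,0,-7]},{"rotation":[0,0,-7]},{"rotation":[0,0,-7]},{"rotation":[0,0,-7]},{"rotation":[0,0,-7]},{"rotation":[0,0,-7]},{"rotation":[0,0,-5]},{"rotation":[0,0,0]},{"rotation":[0,0,0]}])

```text
invalid input
```

Run:
```python
from h import *
np.set_printoptions(precision=4,suppress=True)
s=state();print(s['time'],s['tool_pos'],s['tool_rot'],s['joint_pos'])
f=grab('wrist','w1.png')
print(proj(f,[[.5122,-.3204,.017],[.5289,-.3235,.017],s['tool_pos']]))
```

```text
2.4333 [ 0.2484 -0.5735  0.2313] [-0.      0.9773  0.2119 -0.    ] [-1.281   0.0527  1.6129 -0.      1.476  -0.1372]
[[ 139.6308 -212.6402]
 [ 148.9408 -235.5825]
 [ 282.3535  271.9277]]
```

View pics/w1.png

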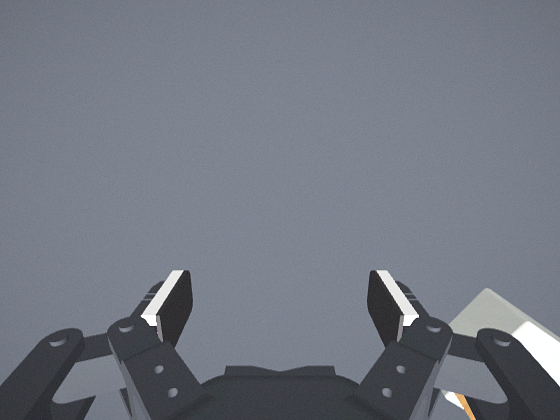

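The picture shows empty bench and the microscope at the lower right (490,300). Every row needs both keys.

>>> jog_arm(increments=[{"slide":[35.9,-11.2,5],"rotation":[0,0,0]},{"slide":[35.9,-11.2,5],"rotation":[0,0,0]},{"slide":[35.9,-11.2,5],"rotation":[0,0,0]},{"slide":[35.9,-11.2,5],"rotation":[0,0,0]},{"slide":[35.9,-11.2,5],"rotation":[0,0,0]},{"slide":[35.9,-11.2,5],"rotation":[0,0,0]},{"slide":[35.9,-11.2,5],"rotation":[0,0,0]},{"slide":[35.9,-11.2,5],"rotation":[0,0,0]},{"slide":[35.9,-11.2,5],"rotation":[0,0,0]},{"slide":[35.9,-11.2,5],"rotation":[0,0,0]},{"slide":[0,0,5],"rotation":[0,0,-7]},{"slide":[0,0,5],"rotation":[0,0,-7]},{"slide":[0,0,5],"rotation":[0,0,-7]},{"slide":[0,0,5],"rotation":[0,0,-7]},{"slide":[0,0,5],"rotation":[0,0,-7]},{"slide":[0,0,5],"rotation":[0,0,-7]},{"slide":[0,0,0],"rotation":[0,0,-7]},{"slide":[0,0,0],"rotation":[0,0,-7]},{"slide":[0,0,0],"rotation":[0,0,-7]},{"slide":[0,0,0],"rotation":[0,0,-7]}])

```text
time: 4.15
tool_pos: [0.529, -0.3231, 0.1513]
tool_rot: [-0.0, 0.677, 0.736, 0.0]
contact_force: [0.3, -0.1, -0.7]
gripper_width: 0.997
```

>>> jog_arm(increments=[{"slide":[0,0,0],"rotation":[0,0,-7]},{"slide":[0,0,0],"rotation":[0,0,-7]},{"slide":[0,0,0],"rotation":[0,0,-7]},{"slide":[0,0,0],"rotation":[0,0,-7]},{"slide":[0,0,0],"rotation":[0,0,-7]},{"slide":[0,0,0],"rotation":[0,0,-7]},{"slide":[0,0,0],"rotation":[0,0,-7]},{"slide":[0,0,0],"rotation":[0,0,-7]},{"slide":[0,0,0],"rotation":[0,0,-7]},{"slide":[0,0,0],"rotation":[0,0,-7]},{"slide":[0,0,0],"rotation":[0,0,-5]},{"slide":[0,0,0],"rotation":[0,0,0]},{"slide":[0,0,0],"rotation":[0,0,0]}])

```text
time: 5.23
tool_pos: [0.529, -0.3231, 0.1513]
tool_rot: [-0.0, 0.093, 0.996, 0.0]
contact_force: [1.0, -0.5, 0.0]
gripper_width: 1.001
```

Run:
```python
from h import *
np.set_printoptions(precision=4,suppress=True)
s=state();print(s['time'],s['tool_pos'],s['tool_rot'],s['joint_pos'])
f=grab('wrist','w2.png')
print(proj(f,[[.5122,-.3204,.017],[.5289,-.3235,.017],s['tool_pos']]))
for n in('block',): print(place_of(n,'wrist'))
```

```text
5.2333 [ 0.529  -0.3231  0.1513] [-0.      0.0932  0.9956  0.    ] [-0.6682  0.1012  1.6982  0.      1.3422 -2.0523]
[[277.9257 188.5115]
 [277.9972 206.0722]
 [277.9127 276.2906]]
[{'uv': [288.2, 278.3], 'score': 0.83}]
```

View pics/w2.png

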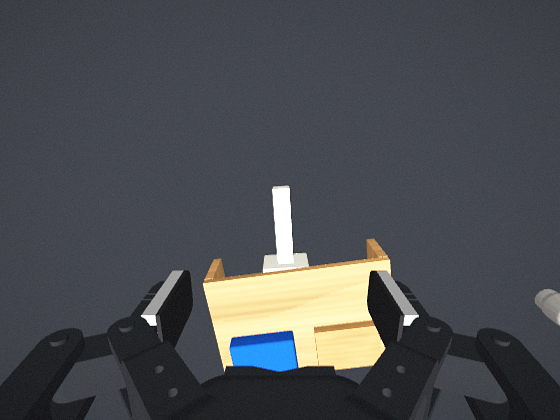

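Run:
```python
from h import *
np.set_printoptions(precision=4,suppress=True)
im=cv2.imread('pics/w2.png');cv2.imwrite('pics/c5.png',cv2.resize(im[175:285,225:345],None,fx=5,fy=5,interpolation=cv2.INTER_CUBIC))
```

```text
(no output)
```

View pics/c5.png

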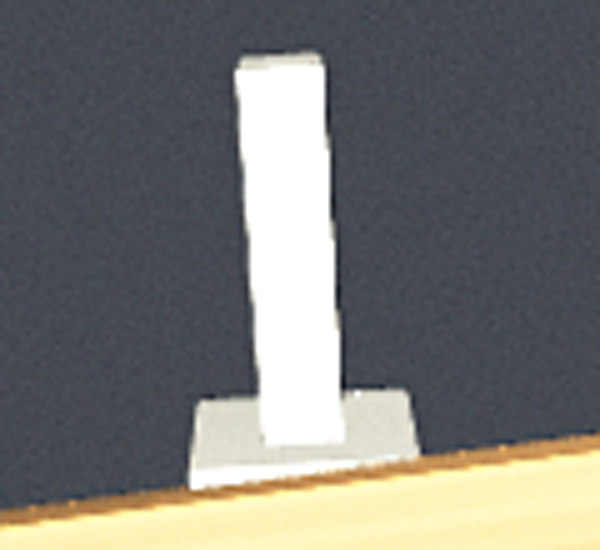

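Run:
```python
from h import *
np.set_printoptions(precision=4,suppress=True)
f=grab('wrist')
u=lambda x,y:(225+(x+.5)/5-.5,175+(y+.5)/5-.5)
P=[onz(f,u(*p),z) for p,z in[((238,72),.023),((324,68),.023),((262,445),.023),((345,442),.023),((200,402),0),((410,390),0),((190,465),.034),((418,455),.034)]]
print(np.array(P))
a=(P[0]+P[1])/2;b=(P[2]+P[3])/2;d=b-a;print('yaw',np.degrees(np.arctan2(d[1],d[0])),np.linalg.norm(d[:2]),np.linalg.norm(P[0]-P[1]))
e=P[6]-P[7];print('yawbody',np.degrees(np.arctan2(e[1],e[0])),np.linalg.norm(e),np.linalg.norm(P[4]-P[5]));e=P[4]-P[5];print(np.degrees(np.arctan2(e[1],e[0])))
n=d/np.linalg.norm(d);print('grasp',a+n*.017,'origin',a+n*.105)
```

```text
[[ 0.5104 -0.3253  0.023 ]
 [ 0.5125 -0.3098  0.023 ]
 [ 0.5849 -0.3351  0.023 ]
 [ 0.5873 -0.3189  0.023 ]
 [ 0.584  -0.3484  0.    ]
 [ 0.5894 -0.3043  0.    ]
 [ 0.5811 -0.3482  0.034 ]
 [ 0.587  -0.3053  0.034 ]]
yaw -7.177362245542648 0.0752755374152392 0.01567406363445005
yawbody -97.87046750029424 0.0432902306177151 0.04449287054693355
-97.0763772680465
grasp [ 0.5283 -0.3197  0.023 ] origin [ 0.6156 -0.3307  0.023 ]
```

>>> jog_arm(fingers=0.5, increments=[{"slide":[0,0,0],"rotation":[0,0,-3.4]},{"slide":[1.5,3.5,0],"rotation":[0,0,0]},{"slide":[0,0,30],"rotation":[0,0,0]},{"slide":[0,0,30],"rotation":[0,0,0]},{"slide":[0,0,30],"rotation":[0,0,0]},{"slide":[0,0,25],"rotation":[0,0,0]},{"slide":[0,0,15],"rotation":[0,0,0]},{"slide":[0,0,10],"rotation":[0,0,0]},{"slide":[0,0,5],"rotation":[0,0,0]},{"slide":[0,0,0],"rotation":[0,0,0]},{"slide":[0,0,0],"rotation":[0,0,0]}])

```text
time: 6.3
tool_pos: [0.5286, -0.3199, 0.0074]
tool_rot: [0.001, 0.063, 0.998, -0.0]
contact_force: [0.1, -0.1, 1.0]
gripper_width: 0.499
```

Run:
```python
from h import *
f=grab('wrist','w3.png')
```

```text
(no output)
```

View pics/w3.png

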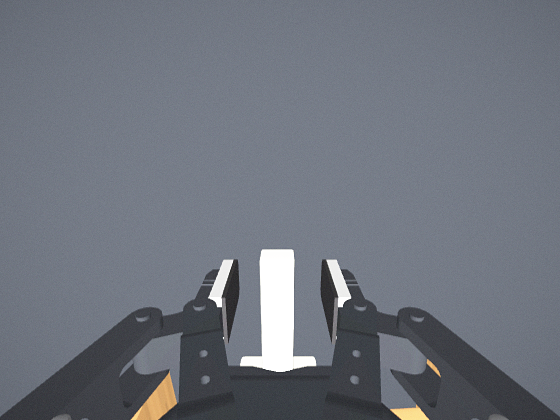

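The nose (tip at 277,250) lies centred between the pads (230 and 330). Close on it.

>>> jog_arm(fingers=0, increments=[{"slide":[0,0,0],"rotation":[0,0,0]},{"slide":[0,0,0],"rotation":[0,0,0]},{"slide":[0,0,0],"rotation":[0,0,0]},{"slide":[0,0,0],"rotation":[0,0,0]},{"slide":[0,0,0],"rotation":[0,0,0]},{"slide":[0,0,0],"rotation":[0,0,0]}])

```text
time: 6.85
tool_pos: [0.5286, -0.32, 0.0073]
tool_rot: [0.001, 0.063, 0.998, -0.001]
contact_force: [-1.0, 0.3, 4.2]
gripper_width: 0.169
```

>>> jog_arm(increments=[{"slide":[4,0,0],"rotation":[0,0,0]},{"slide":[8,0,0],"rotation":[0,0,0]},{"slide":[12,0,0],"rotation":[0,0,0]},{"slide":[12,0,0],"rotation":[0,0,0]},{"slide":[12,0,0],"rotation":[0,0,0]},{"slide":[12,0,0],"rotation":[0,0,0]},{"slide":[12,0,0],"rotation":[0,0,0]},{"slide":[12,0,0],"rotation":[0,0,0]},{"slide":[12,0,0],"rotation":[0,0,0]},{"slide":[8,0,0],"rotation":[0,0,0]},{"slide":[4,0,0],"rotation":[0,0,0]},{"slide":[2,0,0],"rotation":[0,0,0]},{"slide":[0,0,0],"rotation":[0,0,0]}])

```text
time: 7.93
tool_pos: [0.4189, -0.306, 0.0068]
tool_rot: [0.0, 0.063, 0.998, -0.0]
contact_force: [1.7, -0.7, 6.3]
gripper_width: 0.167
```

>>> jog_arm(fingers=0.5, increments=[{"slide":[0,0,0],"rotation":[0,0,0]},{"slide":[0,0,0],"rotation":[0,0,0]},{"slide":[0,0,0],"rotation":[0,0,0]},{"slide":[0,0,0],"rotation":[0,0,0]},{"slide":[0,0,-5],"rotation":[0,0,0]},{"slide":[0,0,-20],"rotation":[0,0,0]},{"slide":[0,0,-30],"rotation":[0,0,0]},{"slide":[0,0,-35],"rotation":[0,0,0]},{"slide":[-20,0,-35],"rotation":[0,0,0]},{"slide":[-25,0,-20],"rotation":[0,0,0]},{"slide":[-25,0,0],"rotation":[0,0,0]},{"slide":[0,0,0],"rotation":[0,0,0]},{"slide":[0,0,0],"rotation":[0,0,0]}])

```text
time: 9.02
tool_pos: [0.4888, -0.3143, 0.1516]
tool_rot: [-0.0, 0.062, 0.998, -0.0]
contact_force: [-0.6, -0.2, 1.1]
gripper_width: 0.502
```

Run:
```python
from h import *
s=state();print(s['time'],s['tool_pos'],s['tool_rot'])
grab('wrist','w4.png');grab('side','side4.png')
```

```text
9.0167 [ 0.48882344 -0.31430563  0.15158196] [-2.60036384e-04  6.20269297e-02  9.98074442e-01 -1.38214413e-07]
```

View pics/w4.png

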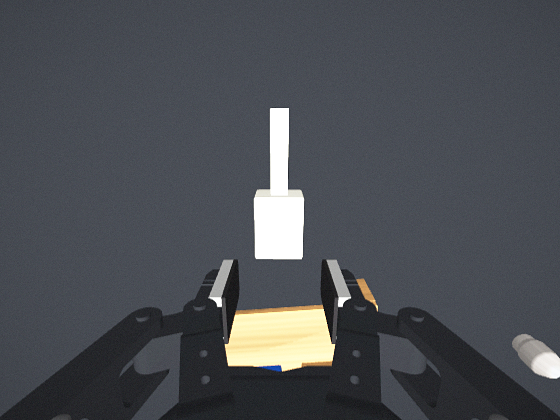

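View pics/side4.png

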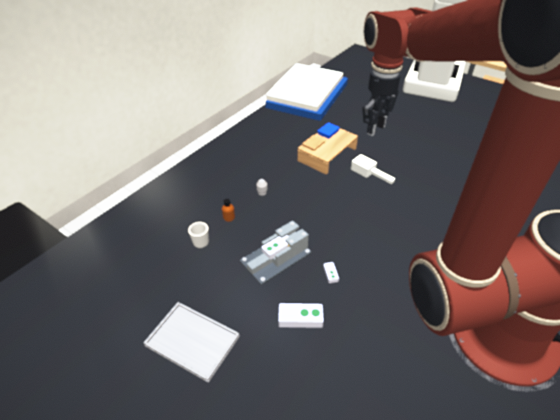

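The block lies flat, clear of the riser: body about (255–304, 190–259), nose tip at (279,108).

Run:
```python
from h import *
np.set_printoptions(precision=4,suppress=True)
f=grab('wrist')
m=cv2.imread('pics/w4.png');g=(cv2.cvtColor(m,cv2.COLOR_BGR2GRAY)>225).astype(np.uint8)
n,l,st,c=cv2.connectedComponentsWithStats(g);k=l[230,280];print(st[k])
b=(l==k)
for r in (115,140,170,185,205,220,250): w=np.where(b[r])[0];print(r,w.min(),w.max())
P=np.array([onz(f,p,.034) for p in[(254.5,196),(304,195.5),(254.5,258.5),(302.5,259)]]);print(P,P.mean(0))
T=[onz(f,p,.023) for p in[(270,108),(289,108),(271,194),(289,194)]]
a=(T[0]+T[1])/2;b=(T[2]+T[3])/2;d=b-a;print(a,b,np.degrees(np.arctan2(d[1],d[0])),np.linalg.norm(d));n=d/np.linalg.norm(d);print(a+n*.105)
```

```text
[ 254  108   50  151 4782]
115 270 288
140 270 288
170 271 287
185 271 287
205 254 303
220 255 303
250 255 302
[[ 0.4702 -0.3325  0.034 ]
 [ 0.4752 -0.2894  0.034 ]
 [ 0.5297 -0.3415  0.034 ]
 [ 0.5358 -0.297   0.034 ]] [ 0.5027 -0.3151  0.034 ]
[ 0.4004 -0.3017  0.023 ] [ 0.4739 -0.3104  0.023 ] -6.773801134729109 0.07401651528056015
[ 0.5046 -0.3141  0.023 ]
```

>>> jog_arm(fingers=0.8, increments=[{"slide":[-15.2,0.7,10],"rotation":[0,0,0]},{"slide":[0,0,30],"rotation":[0,0,0]},{"slide":[0,0,30],"rotation":[0,0,0]},{"slide":[0,0,25],"rotation":[0,0,0]},{"slide":[0,0,20],"rotation":[0,0,0]},{"slide":[0,0,15],"rotation":[0,0,0]},{"slide":[0,0,10],"rotation":[0,0,0]},{"slide":[0,0,4],"rotation":[0,0,0]},{"slide":[0,0,0],"rotation":[0,0,0]}])

```text
time: 9.92
tool_pos: [0.5023, -0.3151, 0.0062]
tool_rot: [-0.001, 0.063, 0.998, 0.001]
contact_force: [-0.4, -0.6, 0.2]
gripper_width: 0.8
```

>>> jog_arm(fingers=0, increments=[{"slide":[0,0,0],"rotation":[0,0,0]},{"slide":[0,0,0],"rotation":[0,0,0]},{"slide":[0,0,0],"rotation":[0,0,0]},{"slide":[0,0,0],"rotation":[0,0,0]},{"slide":[0,0,0],"rotation":[0,0,0]},{"slide":[0,0,0],"rotation":[0,0,0]}])

```text
time: 10.42
tool_pos: [0.5045, -0.3165, 0.0091]
tool_rot: [0.001, 0.063, 0.998, -0.001]
contact_force: [-0.1, -0.1, 6.9]
gripper_width: 0.512
```

Run:
```python
from h import *
s=state();print(s['time'],s['tool_pos'],s['tool_rot'],s['gripper_width'])
grab('wrist','w5.png')
```

```text
10.4167 [ 0.50452818 -0.3165144   0.00912635] [ 1.16898254e-03  6.25698565e-02  9.98039527e-01 -8.65682668e-04] 0.5115951110018526
```

View pics/w5.png

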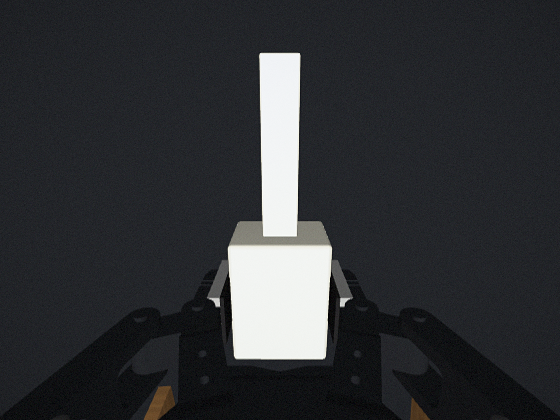

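>>> jog_arm(increments=[{"slide":[0,0,-6],"rotation":[0,0,0]},{"slide":[0,0,-14],"rotation":[0,0,0]},{"slide":[0,0,-25],"rotation":[0,0,0]},{"slide":[0,0,-25],"rotation":[0,0,0]},{"slide":[0,0,-25],"rotation":[0,0,0]},{"slide":[0,0,-20],"rotation":[0,0,0]},{"slide":[0,0,-10],"rotation":[0,0,0]},{"slide":[7,20,0],"rotation":[0,0,0]},{"slide":[9.3,26,0],"rotation":[0,0,0]},{"slide":[9.3,26,0],"rotation":[0,0,0]},{"slide":[9.3,26,0],"rotation":[0,0,0]},{"slide":[9.3,26,0],"rotation":[0,0,0]},{"slide":[9.3,26,0],"rotation":[0,0,0]},{"slide":[9.3,26,0],"rotation":[0,0,0]},{"slide":[6,16,0],"rotation":[0,0,0]},{"slide":[3,8.6,0],"rotation":[0,0,0]}])

```text
time: 11.8
tool_pos: [0.4559, -0.1055, 0.1315]
tool_rot: [-0.001, 0.062, 0.998, 0.0]
contact_force: [0.6, 0.0, -1.6]
gripper_width: 0.513
```

>>> jog_arm(increments=[{"slide":[0,0,0],"rotation":[0,0,4]},{"slide":[0,0,0],"rotation":[0,0,7]},{"slide":[0,0,0],"rotation":[0,0,7]},{"slide":[0,0,0],"rotation":[0,0,7]},{"slide":[0,0,0],"rotation":[0,0,7]},{"slide":[0,0,0],"rotation":[0,0,7]},{"slide":[0,0,0],"rotation":[0,0,7]},{"slide":[0,0,0],"rotation":[0,0,7]},{"slide":[0,0,0],"rotation":[0,0,7]},{"slide":[0,0,0],"rotation":[0,0,7]},{"slide":[0,0,0],"rotation":[0,0,7]},{"slide":[0,0,0],"rotation":[0,0,7]},{"slide":[0,0,0],"rotation":[0,0,7]},{"slide":[0,0,0],"rotation":[0,0,7]},{"slide":[0,0,0],"rotation":[0,0,3.3]},{"slide":[0,0,0],"rotation":[0,0,0]},{"slide":[0,0,0],"rotation":[0,0,0]}])

```text
time: 13.22
tool_pos: [0.4571, -0.1079, 0.1321]
tool_rot: [-0.0, 0.795, 0.606, -0.0]
contact_force: [-1.0, 0.1, -0.7]
gripper_width: 0.514
```

Run:
```python
from h import *
s=state();print(s['time'],s['tool_pos'],s['tool_rot'],s['gripper_width'],s['joint_pos'])
grab('wrist','w6.png');grab('scene','scene6.png');grab('side','side6.png')
```

```text
13.2167 [ 0.45710257 -0.10785697  0.13208242] [-1.79102706e-04  7.95471821e-01  6.05990516e-01 -2.12704956e-04] 0.514137204035618 [-3.90260343e-01 -2.48869113e-01  2.06273768e+00 -1.91825480e-04
  1.32824812e+00 -1.21438895e-01]
```

View pics/w6.png

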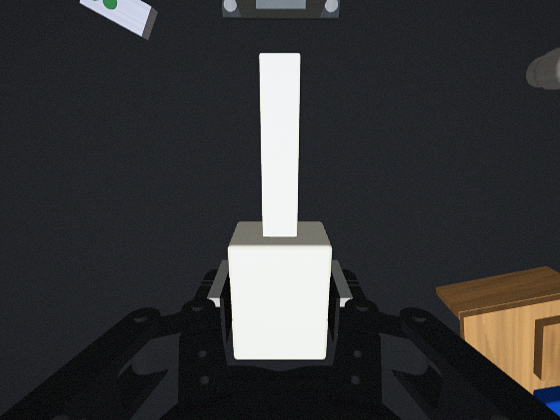

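View pics/side6.png

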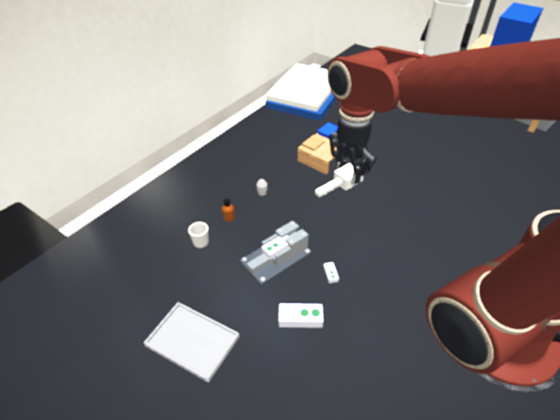

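Run:
```python
import cv2
a=cv2.imread('pics/scene6.png');b=cv2.imread('pics/side6.png')
def cr(im,x,y,w,h,s): return cv2.resize(im[y:y+h,x:x+w],None,fx=s,fy=s,interpolation=cv2.INTER_CUBIC)
cv2.imwrite('pics/c6.png',cv2.hconcat([cr(a,225,90,95,70,4)[:280],cr(b,305,145,75,70,4)]))
cv2.imwrite('pics/c6s.png',cr(a,210,80,130,100,6))
```

```text
(no output)
```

View pics/c6s.png

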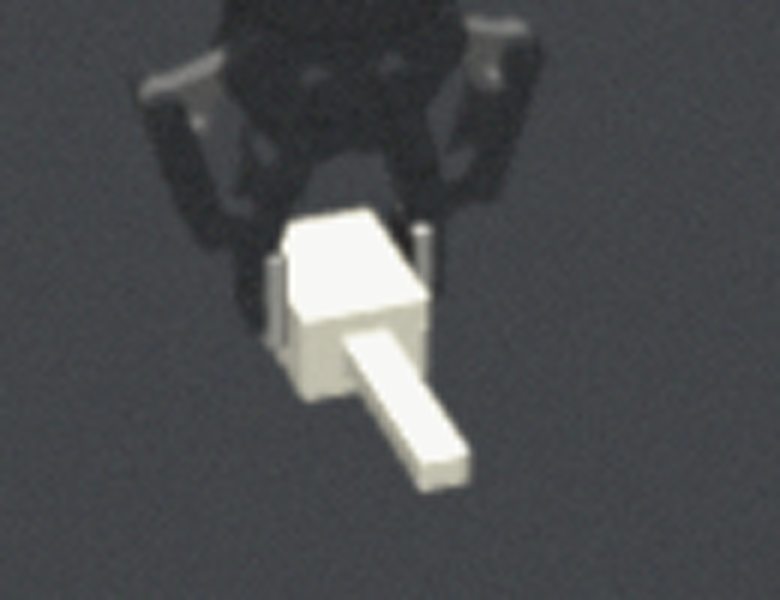

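View pics/c6.png

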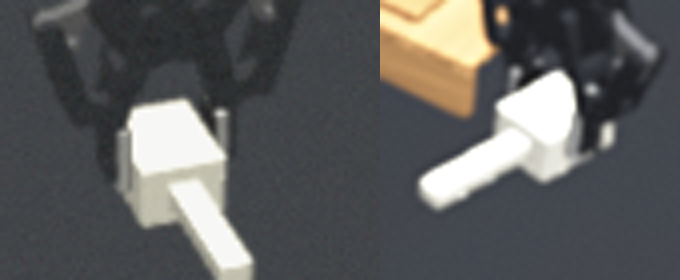

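Run:
```python
from h import *
np.set_printoptions(precision=4,suppress=True)
a=grab('scene');b=grab('side');w=grab('wrist')
X,r=tri([a,b],[(284.2,158.4),(317.1,193.1)]);print(X,r)
t=state()['tool_pos'];th=np.radians(74.6);print('pred',t+np.array([.105*np.cos(th),.105*np.sin(th),.0079]))
p=t+np.array([.105*np.cos(th),.105*np.sin(th),.0079])
print(proj(a,p),proj(b,p))
# wrist tip face top corners -> at z assumption
z=t[2]-.0091+.023
P=[onz(w,q,z) for q in[(260,54),(300,54),(263,236),(297,236)]]
T=(P[0]+P[1])/2;B=(P[2]+P[3])/2;print(T,B,np.linalg.norm(T-B),np.linalg.norm(P[0]-P[1]),np.degrees(np.arctan2(*(T-B)[[1,0]])))
x=np.array([np.cos(th),np.sin(th),0]);y=np.array([np.sin(th),-np.cos(th),0]);print('tip tool',(T-t)@x,(T-t)@y)
```

```text
[ 0.4844 -0.0109  0.1404] [np.float64(0.0013456630662425665), np.float64(0.0013456630662425028)]
pred [ 0.4851 -0.0064  0.1402]
[[284.9676 159.1165]] [[315.6216 194.6026]]
[ 0.4828 -0.0095  0.1462] [ 0.4631 -0.081   0.1462] 0.0742276178428119 0.015204455638299334 74.62586643139072
tip tool 0.10145406653591918 -0.0014144829768349845
```

>>> jog_arm(increments=[{"slide":[0,2,10],"rotation":[0,0,0]},{"slide":[0,0,20],"rotation":[0,0,0]},{"slide":[0,0,22],"rotation":[0,0,0]},{"slide":[0,0,22],"rotation":[0,0,0]},{"slide":[0,0,18],"rotation":[0,0,0]},{"slide":[0,0,8],"rotation":[0,0,0]},{"slide":[10,0,4],"rotation":[0,0,0]},{"slide":[10,0,0],"rotation":[0,0,0]},{"slide":[5,0,0],"rotation":[0,0,0]},{"slide":[0,0,0],"rotation":[0,0,0]},{"slide":[0,0,0],"rotation":[0,0,0]}])

```text
time: 14.43
tool_pos: [0.4671, -0.0838, 0.0296]
tool_rot: [0.001, 0.795, 0.606, 0.001]
contact_force: [0.4, 0.6, -1.3]
gripper_width: 0.513
```

```bash
cat > chk.py <<'E'
from h import *
import sys
np.set_printoptions(precision=4,suppress=True)
s=state();H=np.array([.5065,.0653]);a=np.radians(74.54);x=np.array([np.cos(a),np.sin(a)]);y=np.array([-x[1],x[0]])
q=s['tool_rot'];d=s['tool_pos'][:2]-H
print(s['time'],s['tool_pos'],'theta',np.degrees(2*np.arctan2(q[2],q[1])),'H',d@x,d@y,'F',s['contact_force'],s['gripper_width'])
for c in sys.argv[2:]: grab(c,c+sys.argv[1]+'.png')
E
python3 chk.py 7 wrist side scene
python3 - <<'E'
import cv2
b=cv2.imread('pics/side7.png');cv2.imwrite('pics/c7.png',cv2.resize(b[170:290,230:380],None,fx=5,fy=5,interpolation=cv2.INTER_CUBIC))
b=cv2.imread('pics/scene7.png');cv2.imwrite('pics/c7s.png',cv2.resize(b[140:290,240:370],None,fx=4,fy=4,interpolation=cv2.INTER_CUBIC))
E
```

```text
14.4333 [ 0.4671 -0.0838  0.0296] theta 74.60882954222784 H -0.15422565789869166 -0.0017315727711697878 F [ 0.4267  0.5792 -1.2552] 0.5130568784025804
```

View pics/wrist7.png

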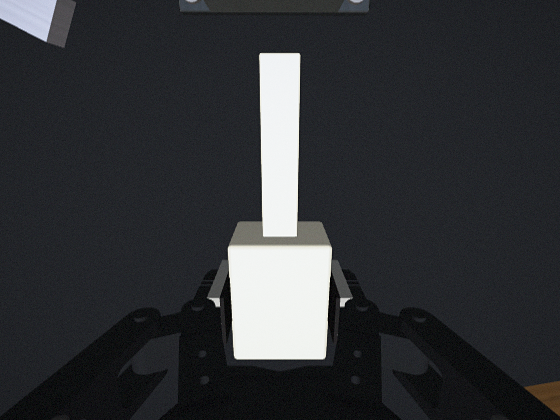

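View pics/c7.png

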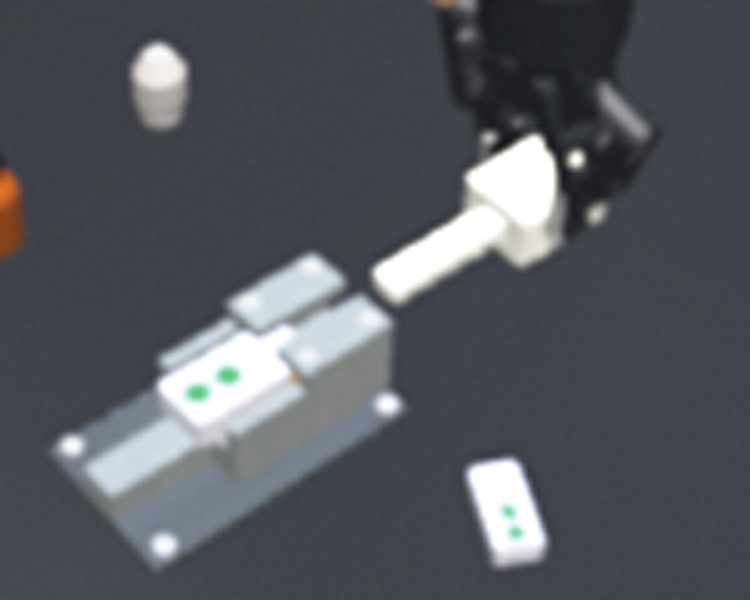

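View pics/c7s.png

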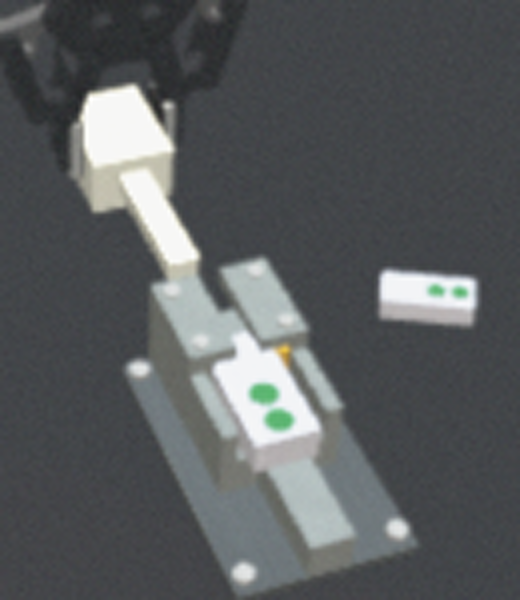

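>>> jog_arm(increments=[{"slide":[0,-2.5,1],"rotation":[0,0,0]},{"slide":[6,0,0],"rotation":[0,0,0]},{"slide":[8,0,0],"rotation":[0,0,0]},{"slide":[8,0,0],"rotation":[0,0,0]},{"slide":[8,0,0],"rotation":[0,0,0]},{"slide":[6,0,0],"rotation":[0,0,0]},{"slide":[3,0,0],"rotation":[0,0,0]},{"slide":[0,0,0],"rotation":[0,0,0]},{"slide":[0,0,0],"rotation":[0,0,0]}])

```text
time: 15.33
tool_pos: [0.4739, -0.0456, 0.0273]
tool_rot: [0.0, 0.796, 0.606, -0.0]
contact_force: [0.5, -0.6, -1.5]
gripper_width: 0.516
```

```bash
python3 chk.py 8 wrist side
python3 - <<'E'
import cv2
b=cv2.imread('pics/side8.png');cv2.imwrite('pics/c8.png',cv2.resize(b[180:290,230:370],None,fx=5,fy=5,interpolation=cv2.INTER_CUBIC))
E
```

```text
15.3333 [ 0.4739 -0.0456  0.0273] theta 74.56505350808217 H -0.11553943071298617 0.0018514774741466864 F [ 0.5352 -0.5949 -1.5158] 0.5158565156992345
```

View pics/wrist8.png

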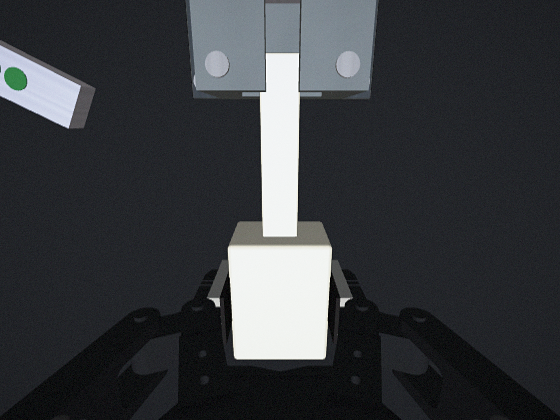

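View pics/c8.png

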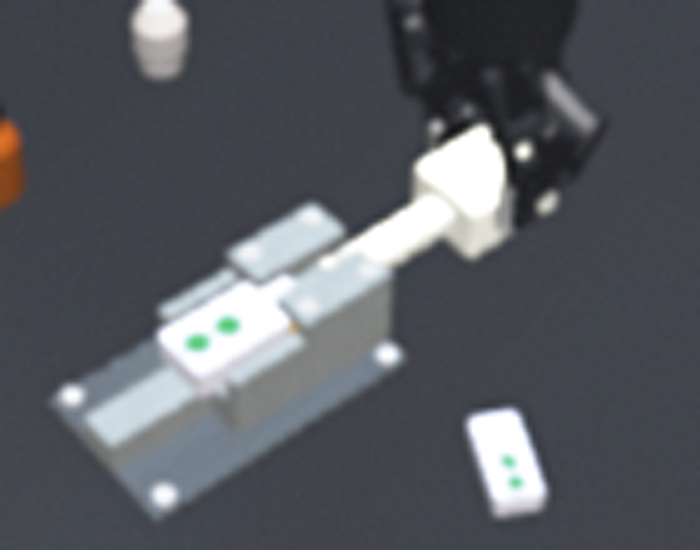

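Nose centred in the slit (280 vs 282) with the tip inside the channel. Push on slowly.

>>> jog_arm(increments=[{"slide":[2,0,0],"rotation":[0,0,0]},{"slide":[2,0,0],"rotation":[0,0,0]},{"slide":[2,0,0],"rotation":[0,0,0]},{"slide":[2,0,0],"rotation":[0,0,0]},{"slide":[2,0,0],"rotation":[0,0,0]},{"slide":[2,0,0],"rotation":[0,0,0]},{"slide":[2,0,0],"rotation":[0,0,0]},{"slide":[2,0,0],"rotation":[0,0,0]},{"slide":[2,0,0],"rotation":[0,0,0]},{"slide":[2,0,0],"rotation":[0,0,0]}])

```text
time: 16.27
tool_pos: [0.4793, -0.0263, 0.0273]
tool_rot: [0.0, 0.796, 0.605, 0.0]
contact_force: [-1.0, -0.2, -1.7]
gripper_width: 0.511
```

>>> jog_arm(increments=[{"slide":[1.5,0,0],"rotation":[0,0,0]},{"slide":[1.5,0,0],"rotation":[0,0,0]},{"slide":[1.5,0,0],"rotation":[0,0,0]},{"slide":[1.5,0,0],"rotation":[0,0,0]}])

```text
time: 16.6
tool_pos: [0.4799, -0.0252, 0.0278]
tool_rot: [0.003, 0.795, 0.607, -0.005]
contact_force: [-7.5, -20.3, 3.3]
gripper_width: 0.514
```

```bash
python3 chk.py 9 wrist side
python3 - <<'E'
import cv2
b=cv2.imread('pics/side9.png');cv2.imwrite('pics/c9.png',cv2.resize(b[180:290,230:370],None,fx=5,fy=5,interpolation=cv2.INTER_CUBIC))
E
```

```text
16.6 [ 0.4799 -0.0252  0.0278] theta 74.6850085096431 H -0.09433154037898679 0.0015177251930601546 F [ -7.4744 -20.265    3.2539] 0.5144042209314726
```

View pics/wrist9.png

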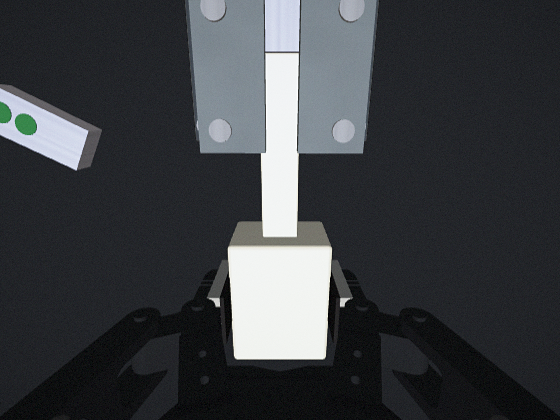

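View pics/c9.png

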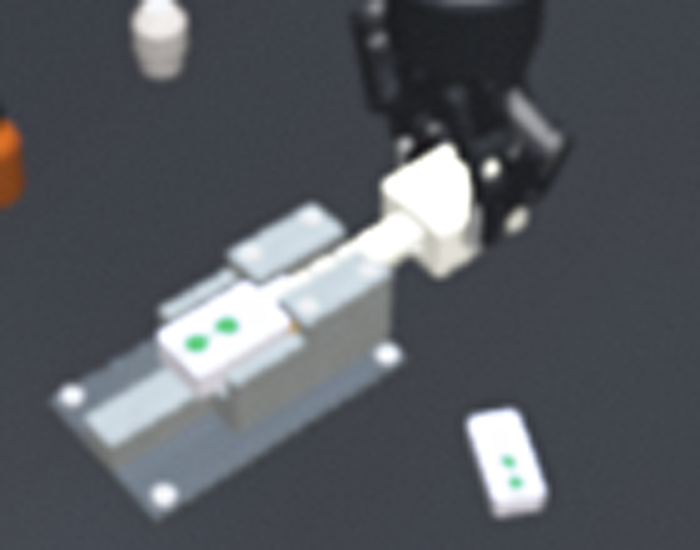

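>>> jog_arm(increments=[{"slide":[1.2,0,0],"rotation":[0,0,0]},{"slide":[1.2,0,0],"rotation":[0,0,0]},{"slide":[1.2,0,0],"rotation":[0,0,0]},{"slide":[1.2,0,0],"rotation":[0,0,0]},{"slide":[1.2,0,0],"rotation":[0,0,0]}])

```text
time: 17.12
tool_pos: [0.4814, -0.0196, 0.0278]
tool_rot: [0.003, 0.795, 0.606, -0.005]
contact_force: [-7.5, -20.3, 3.9]
gripper_width: 0.513
```

```bash
python3 chk.py 10 wrist
```

```text
17.1167 [ 0.4814 -0.0196  0.0278] theta 74.64411696828968 H -0.0885017339914335 0.0015656234156301116 F [ -7.5306 -20.3371   3.9068] 0.5126241593295572
```

View pics/wrist10.png

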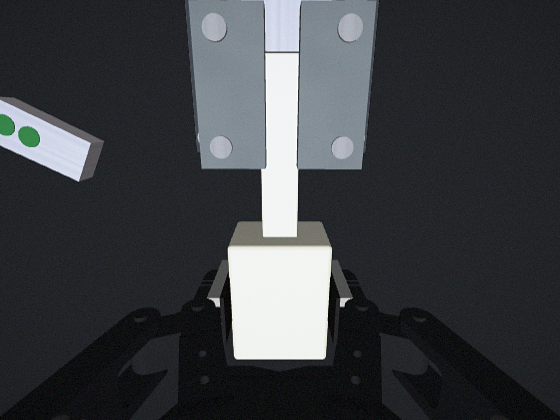

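>>> jog_arm(increments=[{"slide":[1.2,0,0],"rotation":[0,0,0]},{"slide":[1.2,0,0],"rotation":[0,0,0]},{"slide":[1.2,0,0],"rotation":[0,0,0]},{"slide":[1,0,0],"rotation":[0,0,0]},{"slide":[1,0,0],"rotation":[0,0,0]},{"slide":[1,0,0],"rotation":[0,0,0]}])

```text
time: 17.67
tool_pos: [0.4832, -0.0132, 0.0278]
tool_rot: [0.003, 0.795, 0.606, -0.005]
contact_force: [-6.9, -18.9, 2.5]
gripper_width: 0.516
```

>>> jog_arm(increments=[{"slide":[1,0,0],"rotation":[0,0,0]},{"slide":[1,0,0],"rotation":[0,0,0]}])

```text
time: 17.83
tool_pos: [0.4838, -0.0112, 0.0277]
tool_rot: [0.003, 0.795, 0.606, -0.004]
contact_force: [-6.8, -19.0, 3.1]
gripper_width: 0.513
```

>>> jog_arm(increments=[{"slide":[0.7,0,0],"rotation":[0,0,0]},{"slide":[0.7,0,0],"rotation":[0,0,0]},{"slide":[0.7,0,0],"rotation":[0,0,0]}])

```text
time: 18.08
tool_pos: [0.4853, -0.0051, 0.0273]
tool_rot: [0.0, 0.796, 0.605, -0.0]
contact_force: [-0.2, -0.8, -2.6]
gripper_width: 0.513
```

```bash
python3 chk.py 11 wrist side
python3 - <<'E'
import cv2
b=cv2.imread('pics/side11.png');cv2.imwrite('pics/c11.png',cv2.resize(b[180:290,230:370],None,fx=5,fy=5,interpolation=cv2.INTER_CUBIC))
E
```

```text
18.0833 [ 0.4853 -0.0051  0.0273] theta 74.45802724304376 H -0.0735378784107564 0.0016933435965627059 F [-0.1807 -0.8263 -2.6041] 0.5132072528076678
```

View pics/c11.png

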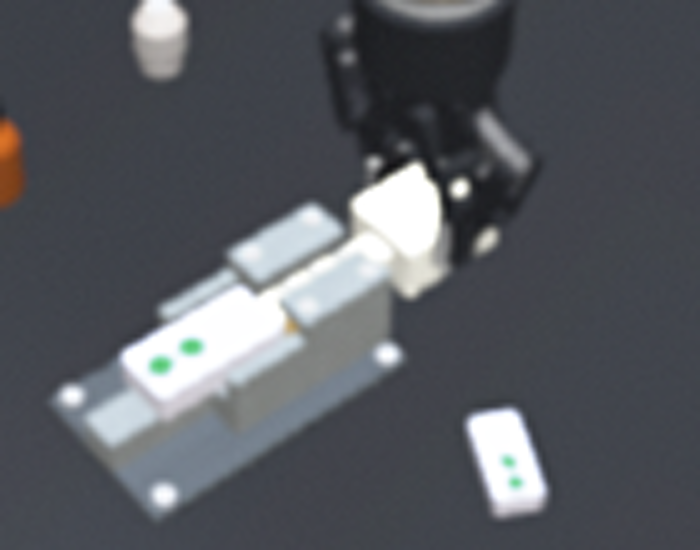

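>>> jog_arm(increments=[{"slide":[1,0,0],"rotation":[0,0,0]},{"slide":[1,0,0],"rotation":[0,0,0]},{"slide":[1,0,0],"rotation":[0,0,0]},{"slide":[1,0,0],"rotation":[0,0,0]},{"slide":[1,0,0],"rotation":[0,0,0]},{"slide":[1,0,0],"rotation":[0,0,0]},{"slide":[1,0,0],"rotation":[0,0,0]},{"slide":[1,0,0],"rotation":[0,0,0]},{"slide":[1,0,0],"rotation":[0,0,0]},{"slide":[0.5,0,0],"rotation":[0,0,0]},{"slide":[0,0,0],"rotation":[0,0,0]}])

```text
time: 19.1
tool_pos: [0.4878, 0.0047, 0.0273]
tool_rot: [-0.0, 0.796, 0.605, 0.0]
contact_force: [-0.0, -0.1, -2.3]
gripper_width: 0.512
```

```bash
python3 chk.py 12 wrist side scene
python3 - <<'E'
import cv2
b=cv2.imread('pics/side12.png');cv2.imwrite('pics/c12.png',cv2.resize(b[180:290,230:370],None,fx=5,fy=5,interpolation=cv2.INTER_CUBIC))
b=cv2.imread('pics/scene12.png');cv2.imwrite('pics/c12s.png',cv2.resize(b[190:290,260:360],None,fx=6,fy=6,interpolation=cv2.INTER_CUBIC))
E
```

```text
19.1 [0.4878 0.0047 0.0273] theta 74.52607197908753 H -0.06339468292300607 0.0018419416681821612 F [-0.0205 -0.0969 -2.2651] 0.5123744381613491
```

View pics/c12.png

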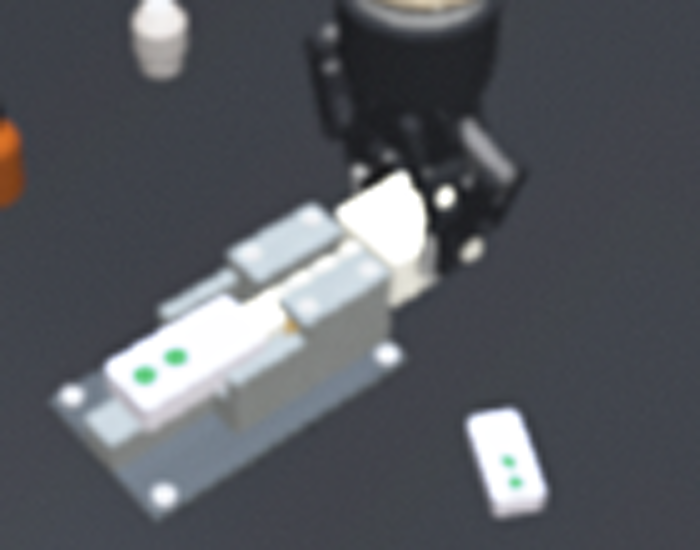

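View pics/c12s.png

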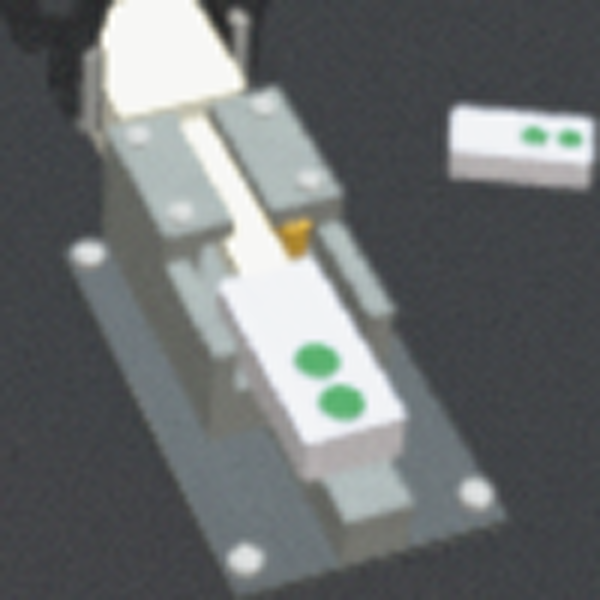

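View pics/wrist12.png

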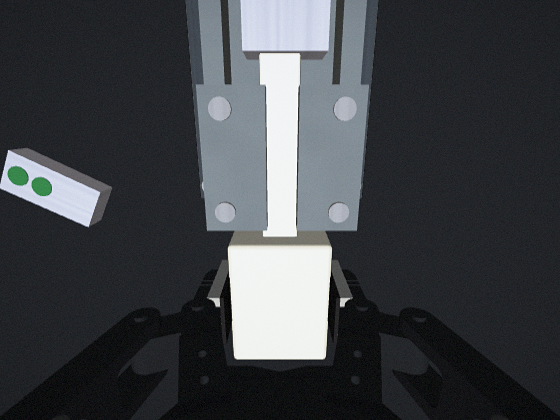

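>>> jog_arm(increments=[{"slide":[-5,0,0],"rotation":[0,0,0]},{"slide":[-10,0,0],"rotation":[0,0,0]},{"slide":[-15,0,0],"rotation":[0,0,0]},{"slide":[-20,0,0],"rotation":[0,0,0]},{"slide":[-20,0,0],"rotation":[0,0,0]},{"slide":[-20,0,0],"rotation":[0,0,0]},{"slide":[-15,0,0],"rotation":[0,0,0]},{"slide":[-5,0,4],"rotation":[0,0,0]},{"slide":[0,0,5],"rotation":[0,0,0]},{"slide":[0,0,4],"rotation":[0,0,0]},{"slide":[0,0,2],"rotation":[0,0,0]},{"slide":[0,0,1],"rotation":[0,0,0]},{"slide":[0,0,0],"rotation":[0,0,0]},{"slide":[0,0,0],"rotation":[0,0,0]}])

```text
time: 20.42
tool_pos: [0.4585, -0.101, 0.0112]
tool_rot: [-0.0, 0.796, 0.606, -0.0]
contact_force: [1.3, 0.6, -2.6]
gripper_width: 0.516
```

```bash
python3 chk.py 13 side
python3 - <<'E'
from fit import *
import cv2
b=cv2.imread('pics/side13.png');cv2.imwrite('pics/c13.png',cv2.resize(b[150:290,230:400],None,fx=4,fy=4,interpolation=cv2.INTER_CUBIC))
A=lambda *p:('scene',un(260,190,6,p)); B=lambda *p:('side',un(230,180,5,p))
L=[(A(218,285),[-.035,-.016,.044]),(A(312,258),[-.035,.016,.044]),(A(407,412),[.035,.016,.044]),(A(303,445),[.035,-.016,.044]),(B(105,363),[.035,-.016,.044]),(B(148,410),[.035,.016,.044]),(B(232,297),[-.035,-.016,.044])]
x,r=fit([(c[0],c[1],l) for c,l in L],[.527,.138,1.3]);print(x,np.degrees(x[2]),r.round(1).tolist())
d=x[:2]-[.5065,.0653];a=np.radians(74.54);print('H',d@[np.cos(a),np.sin(a)],d@[-np.sin(a),np.cos(a)])
L=L[:4]+L[4:]
def f(p):
    c,s=np.cos(p[2]),np.sin(p[2])
    return np.ravel([proj(F[q[0]],[p[0]+c*l[0]-s*l[1],p[1]+s*l[0]+c*l[1],p[3]])[0]-q[1] for q,l in L])
o=least_squares(f,[*x,.044]);print('free z top',o.x)
E
```

```text
20.4167 [ 0.4585 -0.101   0.0112] theta 74.57914188909969 H -0.17305982108819884 0.001904690487966186 F [ 1.2707  0.5781 -2.6132] 0.5161280318916808
[0.5269 0.1346 1.2933] 74.10318841363377 [[-0.0, -1.0], [0.1, -0.4], [-0.4, 0.1], [0.4, -0.9], [-0.0, 0.7], [-0.7, -0.3], [-1.7, 0.2]]
H 0.072240516154836 -0.0011847391217999978
free z top [0.5263 0.1335 1.2869 0.0421]
```

View pics/c13.png

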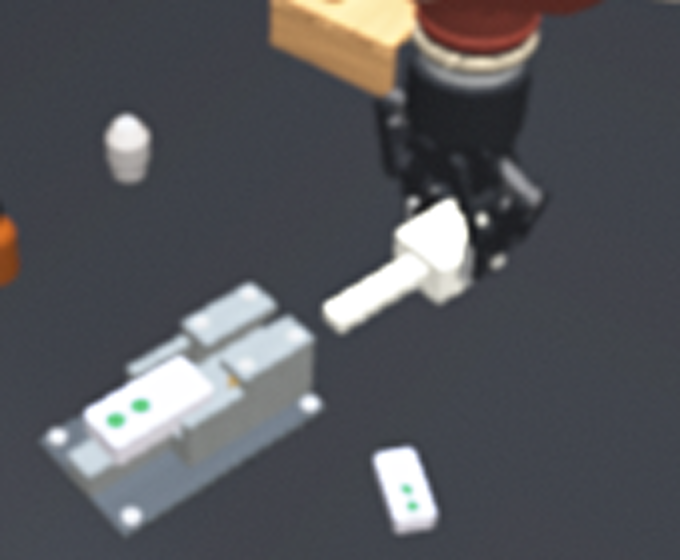

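>>> jog_arm(increments=[{"slide":[0,0,1],"rotation":[0,0,0]},{"slide":[0,0,0.7],"rotation":[0,0,0]},{"slide":[0,0,0],"rotation":[0,0,0]}])

```text
time: 20.82
tool_pos: [0.4583, -0.1015, 0.0095]
tool_rot: [-0.0, 0.796, 0.605, -0.0]
contact_force: [0.0, 0.5, -1.7]
gripper_width: 0.516
```

>>> jog_arm(increments=[{"slide":[0,0,0.5],"rotation":[0,0,0]},{"slide":[0,0,0.5],"rotation":[0,0,0]},{"slide":[0,0,0],"rotation":[0,0,0]}])

```text
time: 21.07
tool_pos: [0.4585, -0.1015, 0.0091]
tool_rot: [-0.0, 0.796, 0.605, -0.0]
contact_force: [-2.4, 0.6, 4.4]
gripper_width: 0.512
```

>>> jog_arm(fingers=0.75, increments=[{"slide":[0,0,0],"rotation":[0,0,0]},{"slide":[0,0,0],"rotation":[0,0,0]},{"slide":[0,0,0],"rotation":[0,0,0]},{"slide":[0,0,0],"rotation":[0,0,0]},{"slide":[0,0,-5],"rotation":[0,0,0]},{"slide":[0,0,-15],"rotation":[0,0,0]},{"slide":[0,0,-30],"rotation":[0,0,0]},{"slide":[0,0,-35],"rotation":[0,0,0]},{"slide":[0,0,-35],"rotation":[0,0,0]},{"slide":[10,3,-20],"rotation":[0,0,0]},{"slide":[30,0,0],"rotation":[0,0,0]},{"slide":[35,0,0],"rotation":[0,0,0]},{"slide":[35,0,0],"rotation":[0,0,0]},{"slide":[35,0,0],"rotation":[0,0,0]},{"slide":[35,0,0],"rotation":[0,0,0]},{"slide":[35,0,0],"rotation":[0,0,0]},{"slide":[24,0,0],"rotation":[0,0,0]},{"slide":[10,0,0],"rotation":[0,0,0]},{"slide":[0,0,0],"rotation":[0,0,0]},{"slide":[0,0,0],"rotation":[0,0,0]}])

```text
time: 22.73
tool_pos: [0.5276, 0.1373, 0.1486]
tool_rot: [0.0, 0.796, 0.606, -0.0]
contact_force: [0.4, -0.7, -0.5]
gripper_width: 0.751
```

```bash
python3 chk.py 14 wrist side
python3 - <<'E'
import cv2
b=cv2.imread('pics/wrist14.png');cv2.imwrite('pics/c14.png',cv2.resize(b[150:310,210:350],None,fx=4,fy=4,interpolation=cv2.INTER_CUBIC))
E
```

```text
22.7333 [0.5276 0.1373 0.1486] theta 74.56373626671669 H 0.0750692360581415 -0.0011436455446922826 F [ 0.4085 -0.661  -0.4832] 0.7506687017361906
```

View pics/wrist14.png

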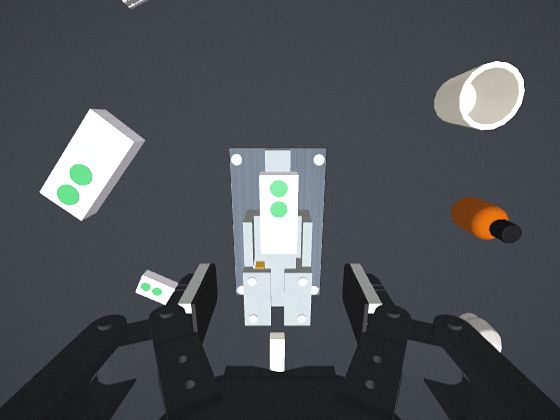

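View pics/c14.png

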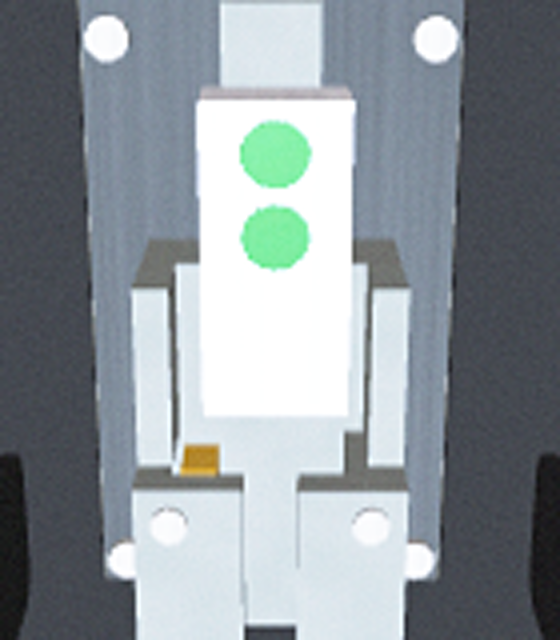

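View pics/side14.png

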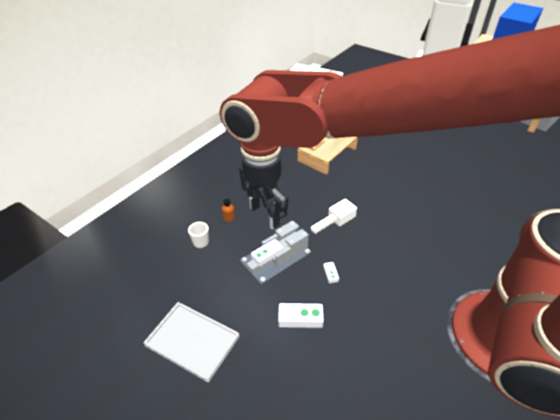

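Run:
```python
from h import *
np.set_printoptions(precision=4,suppress=True)
f=grab('wrist');t=state()['tool_pos'];th=np.radians(74.56);x=np.array([np.cos(th),np.sin(th),0]);y=np.array([np.sin(th),-np.cos(th),0])
u=lambda p:(210+(p[0]+.5)/4-.5,150+(p[1]+.5)/4-.5)
for n,p,z in[('fl',(198,100),.044),('fr',(355,100),.044),('rl',(203,415),.044),('rr',(350,415),.044),('wallL',(133,288),.044),('wallR',(410,288),.044),('wallLi',(172,288),.044),('wallRi',(370,288),.044),('wl_bot',(148,240),.006)]:
    X=onz(f,u(p),z);print(n,X,'tool',(X-t)@x*1e3,(X-t)@y*1e3)
print(place_of('slider','wrist')[:2],place_of('bay','wrist')[:1])
```

```text
fl [0.5189 0.1744 0.044 ] tool 34.323517444706454 -18.481850576749054
fr [0.5499 0.1658 0.044 ] tool 34.29537150234857 13.65415001603006
rl [0.4998 0.1065 0.044 ] tool -36.191283347167534 -18.881265200041707
rr [0.5312 0.0978 0.044 ] tool -36.20621891268317 13.793980005505414
wallL [0.4938 0.1391 0.044 ] tool -6.342722370457107 -33.321767739866246
wallR [0.5511 0.1232 0.044 ] tool -6.380469148582498 26.188565690589517
wallLi [0.5019 0.1369 0.044 ] tool -6.3480385128406045 -24.94051186804673
wallRi [0.5429 0.1255 0.044 ] tool -6.375019998366613 17.597614028888696
wl_bot [0.4929 0.1387 0.006 ] tool -6.955682158667675 -34.08904493374874
[{'uv': [278.1, 206.7], 'score': 0.81}, {'uv': [167.4, 289.1], 'score': 0.73}] [{'uv': [278.8, 182.2], 'score': 0.86}]
```

>>> jog_arm(fingers=0.6, increments=[{"slide":[11,-1,10],"rotation":[0,0,0]},{"slide":[0,0,25],"rotation":[0,0,0]},{"slide":[0,0,30],"rotation":[0,0,0]},{"slide":[0,0,20],"rotation":[0,0,0]},{"slide":[0,0,15],"rotation":[0,0,0]},{"slide":[0,0,10],"rotation":[0,0,0]},{"slide":[0,0,6],"rotation":[0,0,0]},{"slide":[0,0,3],"rotation":[0,0,0]},{"slide":[0,0,0],"rotation":[0,0,0]},{"slide":[0,0,0],"rotation":[0,0,0]}])

```text
time: 23.82
tool_pos: [0.5306, 0.1487, 0.0305]
tool_rot: [0.0, 0.796, 0.605, 0.001]
contact_force: [0.3, 0.3, 0.2]
gripper_width: 0.601
```

```bash
python3 chk.py 15 wrist side
python3 - <<'E'
import cv2
b=cv2.imread('pics/side15.png');cv2.imwrite('pics/c15.png',cv2.resize(b[190:290,220:330],None,fx=5,fy=5,interpolation=cv2.INTER_CUBIC))
E
```

```text
23.8167 [0.5306 0.1487 0.0305] theta 74.51679940120391 H 0.08677051961142956 -0.0009680411591008818 F [0.3462 0.277  0.245 ] 0.6007607232319614
```

View pics/wrist15.png

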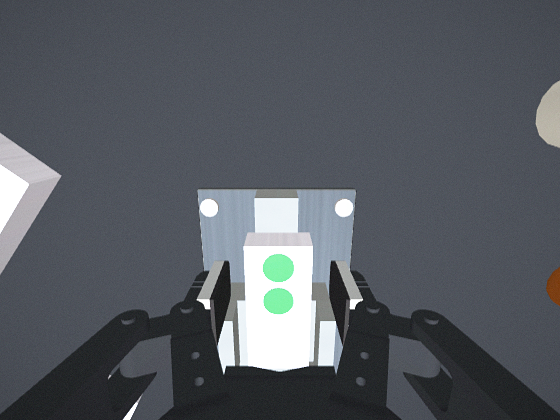

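View pics/c15.png

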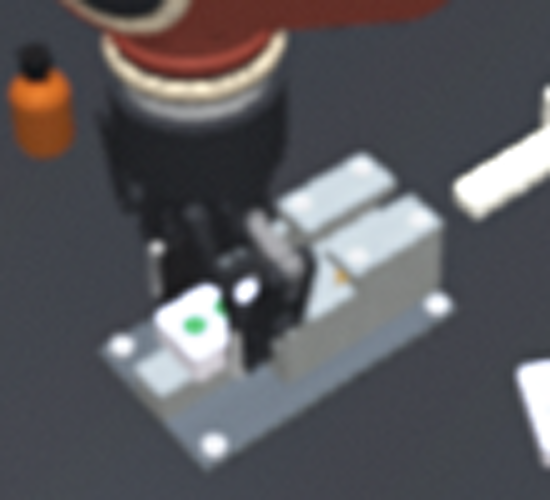

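>>> jog_arm(increments=[{"slide":[1,0,3.5],"rotation":[0,0,0]},{"slide":[0,0,0],"rotation":[0,0,0]},{"slide":[0,0,0],"rotation":[0,0,0]}])

```text
time: 24.17
tool_pos: [0.53, 0.1496, 0.0262]
tool_rot: [0.0, 0.796, 0.605, 0.0]
contact_force: [-0.1, 0.4, -0.2]
gripper_width: 0.599
```

>>> jog_arm(fingers=0, increments=[{"slide":[0,0,0],"rotation":[0,0,0]},{"slide":[0,0,0],"rotation":[0,0,0]},{"slide":[0,0,0],"rotation":[0,0,0]},{"slide":[0,0,0],"rotation":[0,0,0]},{"slide":[0,0,0],"rotation":[0,0,0]},{"slide":[0,0,0],"rotation":[0,0,0]}])

```text
time: 24.67
tool_pos: [0.5304, 0.1496, 0.0265]
tool_rot: [0.0, 0.796, 0.605, 0.0]
contact_force: [0.3, 0.0, 2.1]
gripper_width: 0.359
```

>>> jog_arm(increments=[{"slide":[0,0,-3],"rotation":[0,0,0]},{"slide":[0,0,-6],"rotation":[0,0,0]},{"slide":[0,0,-6],"rotation":[0,0,0]},{"slide":[0,0,-3],"rotation":[0,0,0]},{"slide":[0,0,0],"rotation":[0,0,0]}])

```text
time: 25.08
tool_pos: [0.5308, 0.1496, 0.0454]
tool_rot: [0.001, 0.796, 0.605, 0.001]
contact_force: [0.0, 0.0, -0.3]
gripper_width: 0.357
```

```bash
python3 chk.py 16 wrist side
python3 - <<'E'
import cv2
b=cv2.imread('pics/side16.png');cv2.imwrite('pics/c16.png',cv2.resize(b[180:290,220:330],None,fx=5,fy=5,interpolation=cv2.INTER_CUBIC))
E
```

```text
25.0833 [0.5308 0.1496 0.0454] theta 74.5253408075565 H 0.08773269128247636 -0.0009369841287957993 F [ 0.0355  0.0136 -0.2765] 0.3566785677657303
```

View pics/wrist16.png

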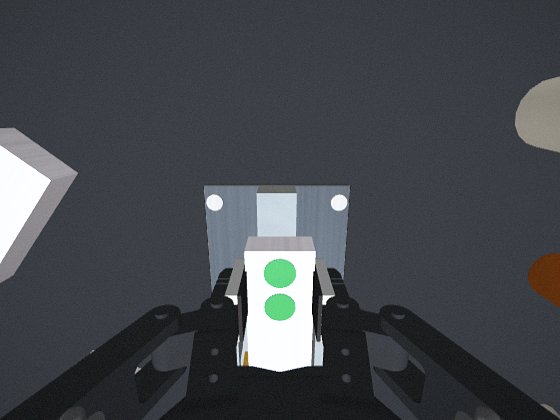

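View pics/c16.png

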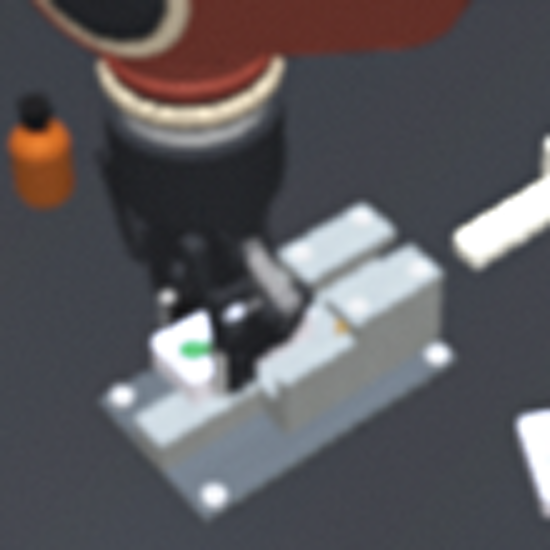

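>>> jog_arm(increments=[{"slide":[0,0,-5],"rotation":[0,0,0]},{"slide":[0,0,-15],"rotation":[0,0,0]},{"slide":[0,0,-20],"rotation":[0,0,0]},{"slide":[0,0,-20],"rotation":[0,0,0]},{"slide":[0,0,-15],"rotation":[0,0,0]},{"slide":[8,-2.3,-5],"rotation":[0,0,0]},{"slide":[16,-4.6,0],"rotation":[0,0,0]},{"slide":[24,-7,0],"rotation":[0,0,0]},{"slide":[28,-8,0],"rotation":[0,0,0]},{"slide":[28,-8,0],"rotation":[0,0,0]},{"slide":[28,-8,0],"rotation":[0,0,0]},{"slide":[28,-8,0],"rotation":[0,0,0]},{"slide":[28,-8,0],"rotation":[0,0,0]},{"slide":[28,-8,0],"rotation":[0,0,0]},{"slide":[20,-6,0],"rotation":[0,0,0]},{"slide":[11.3,-3.4,0],"rotation":[0,0,0]}])

```text
time: 26.52
tool_pos: [0.5261, 0.4095, 0.123]
tool_rot: [-0.0, 0.795, 0.606, -0.001]
contact_force: [0.0, -0.0, -1.7]
gripper_width: 0.358
```

>>> jog_arm(increments=[{"slide":[0,0,0],"rotation":[0,0,-3]},{"slide":[0,0,0],"rotation":[0,0,-5]},{"slide":[0,0,0],"rotation":[0,0,-5]},{"slide":[0,0,0],"rotation":[0,0,-5]},{"slide":[0,0,0],"rotation":[0,0,-3]},{"slide":[0,0,0],"rotation":[0,0,0]},{"slide":[0,0,0],"rotation":[0,0,0]}])

```text
time: 27.1
tool_pos: [0.527, 0.4065, 0.1234]
tool_rot: [-0.0, 0.673, 0.74, -0.001]
contact_force: [0.7, 0.2, -0.3]
gripper_width: 0.361
```

```bash
python3 chk.py 17 wrist side scene
```

```text
27.1 [0.527  0.4065 0.1234] theta 95.42433657440996 H 0.3343297781599702 0.0712397031905659 F [ 0.7194  0.2174 -0.2583] 0.3608691370947171
```

View pics/wrist17.png

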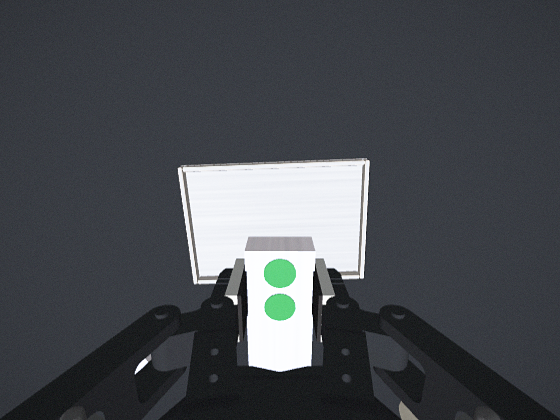

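View pics/scene17.png

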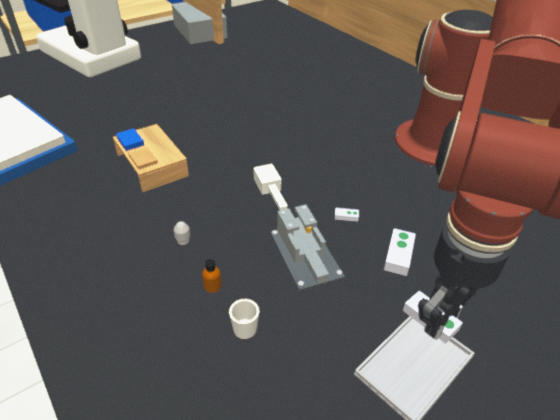

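View pics/side17.png

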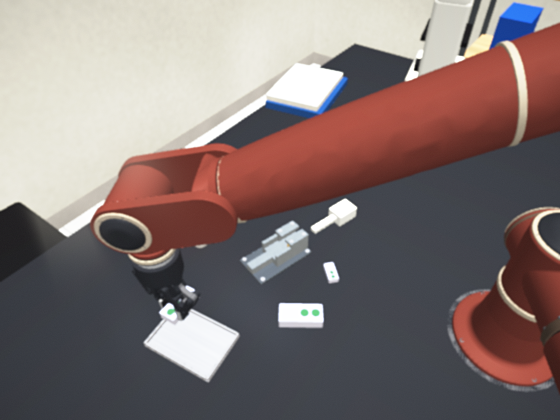

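Run:
```python
from h import *
np.set_printoptions(precision=4,suppress=True)
f=grab('wrist');t=state()['tool_pos'];th=np.radians(95.4);x=np.array([np.cos(th),np.sin(th),0]);y=np.array([np.sin(th),-np.cos(th),0])
P=np.array([onz(f,p,.014) for p in[(180,167),(368.5,160),(363,277.5),(194,283)]])
print(P,P.mean(0));d=P[1]-P[0];print(np.degrees(np.arctan2(d[1],d[0])),np.linalg.norm(d),np.linalg.norm(P[3]-P[0]))
c=P.mean(0)-t;print('tray centre tool',c@x,c@y)
```

```text
[[0.4397 0.4387 0.014 ]
 [0.5943 0.4594 0.014 ]
 [0.6093 0.3517 0.014 ]
 [0.4525 0.3306 0.014 ]] [0.5239 0.3951 0.014 ]
7.633493021170518 0.15605496837041832 0.10882415135774617
tray centre tool -0.01125261220468511 -0.004363525777465516
```

>>> jog_arm(increments=[{"slide":[0,-2,8],"rotation":[0,0,-1.5]},{"slide":[0,0,18],"rotation":[0,0,0]},{"slide":[0,0,22],"rotation":[0,0,0]},{"slide":[0,0,22],"rotation":[0,0,0]},{"slide":[0,0,18],"rotation":[0,0,0]},{"slide":[0,0,12],"rotation":[0,0,0]},{"slide":[0,0,7],"rotation":[0,0,0]},{"slide":[0,0,4],"rotation":[0,0,0]},{"slide":[0,0,2],"rotation":[0,0,0]},{"slide":[0,0,1],"rotation":[0,0,0]},{"slide":[0,0,0],"rotation":[0,0,0]},{"slide":[0,0,0],"rotation":[0,0,0]}])

```text
time: 28.3
tool_pos: [0.526, 0.4071, 0.0113]
tool_rot: [0.0, 0.662, 0.749, 0.001]
contact_force: [0.4, -0.7, -1.5]
gripper_width: 0.358
```

>>> jog_arm(increments=[{"slide":[0,0,2],"rotation":[0,0,0]},{"slide":[0,0,1.5],"rotation":[0,0,0]},{"slide":[0,0,1],"rotation":[0,0,0]},{"slide":[0,0,0.7],"rotation":[0,0,0]},{"slide":[0,0,0],"rotation":[0,0,0]}])

```text
time: 28.72
tool_pos: [0.5251, 0.4065, 0.0046]
tool_rot: [-0.0, 0.662, 0.749, -0.0]
contact_force: [-0.4, -0.3, -0.9]
gripper_width: 0.356
```

>>> jog_arm(increments=[{"slide":[0,0,0.5],"rotation":[0,0,0]},{"slide":[0,0,0],"rotation":[0,0,0]},{"slide":[0,0,0],"rotation":[0,0,0]}])

```text
time: 28.97
tool_pos: [0.5253, 0.4067, 0.0046]
tool_rot: [0.0, 0.662, 0.749, 0.0]
contact_force: [-0.2, -0.3, 0.8]
gripper_width: 0.357
```

>>> jog_arm(increments=[{"slide":[0,0,0.4],"rotation":[0,0,0]},{"slide":[0,0,0.3],"rotation":[0,0,0]},{"slide":[0,0,0],"rotation":[0,0,0]}])

```text
time: 29.22
tool_pos: [0.5253, 0.4067, 0.0045]
tool_rot: [-0.0, 0.662, 0.749, -0.0]
contact_force: [-2.3, -3.4, 5.6]
gripper_width: 0.363
```

```bash
python3 chk.py 18 wrist
```

```text
29.2167 [0.5253 0.4067 0.0045] theta 97.02628098803828 H 0.3340549551510538 0.07283920091126904 F [-2.263  -3.4295  5.6333] 0.3626399073172318
```

View pics/wrist18.png

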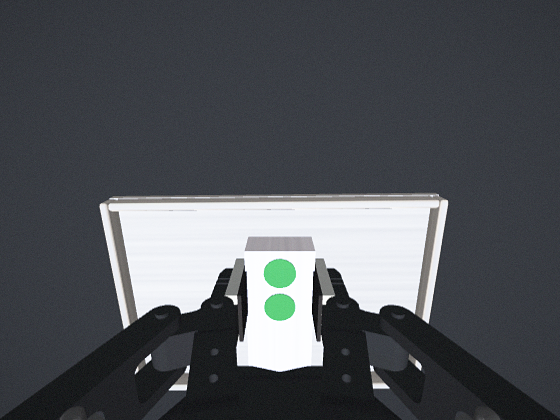

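Slider (245–315, 237–370) rests on the tray floor between the walls, discs up; force rose to 5.6 N. Release and rise.

>>> jog_arm(fingers=0.65, increments=[{"slide":[0,0,0],"rotation":[0,0,0]},{"slide":[0,0,0],"rotation":[0,0,0]},{"slide":[0,0,0],"rotation":[0,0,0]},{"slide":[0,0,0],"rotation":[0,0,0]},{"slide":[0,0,-5],"rotation":[0,0,0]},{"slide":[0,0,-15],"rotation":[0,0,0]},{"slide":[0,0,-25],"rotation":[0,0,0]},{"slide":[0,0,-30],"rotation":[0,0,0]},{"slide":[0,0,-30],"rotation":[0,0,0]},{"slide":[-20,0,-30],"rotation":[0,0,0]},{"slide":[-30,0,0],"rotation":[0,0,0]},{"slide":[-15,0,0],"rotation":[0,0,0]},{"slide":[0,0,0],"rotation":[0,0,0]},{"slide":[0,0,0],"rotation":[0,0,0]}])

```text
time: 30.43
tool_pos: [0.5328, 0.3414, 0.1381]
tool_rot: [-0.001, 0.663, 0.748, -0.0]
contact_force: [-0.2, -0.1, 0.3]
gripper_width: 0.651
```

```bash
python3 chk.py 19 wrist scene side
python3 - <<'E'
import cv2
a=cv2.imread('pics/scene19.png');b=cv2.imread('pics/side19.png')
c=lambda im,x,y,w,h,s:cv2.resize(im[y:y+h,x:x+w],None,fx=s,fy=s,interpolation=cv2.INTER_CUBIC)
cv2.imwrite('pics/c19.png',cv2.vconcat([cv2.hconcat([c(b,290,180,90,70,4),c(a,235,150,100,70,4)]),cv2.hconcat([c(b,135,285,110,100,4)[:280,:360],c(a,350,305,100,100,4)[:280]])]))
E
```

```text
30.4333 [0.5328 0.3414 0.1381] theta 96.92101672202051 H 0.27315403376720376 0.04830808717315091 F [-0.2003 -0.1148  0.3021] 0.6510662301086041
```

View pics/wrist19.png

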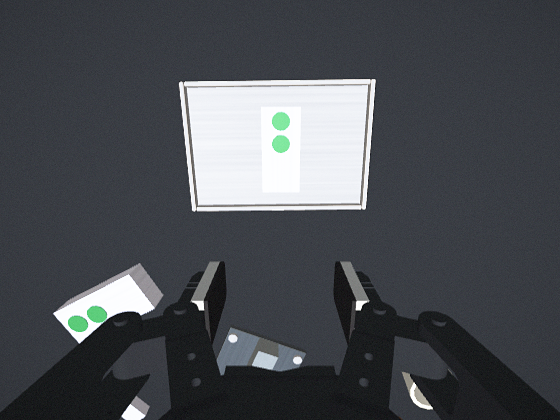

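View pics/c19.png

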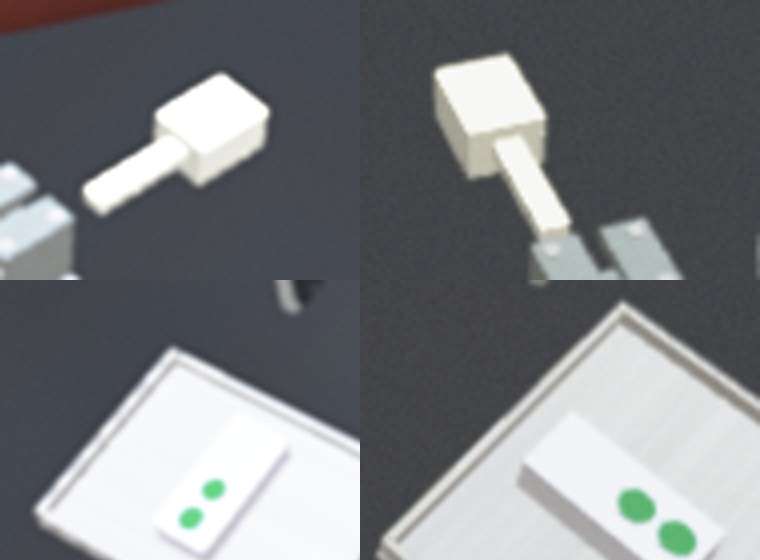

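View pics/scene19.png

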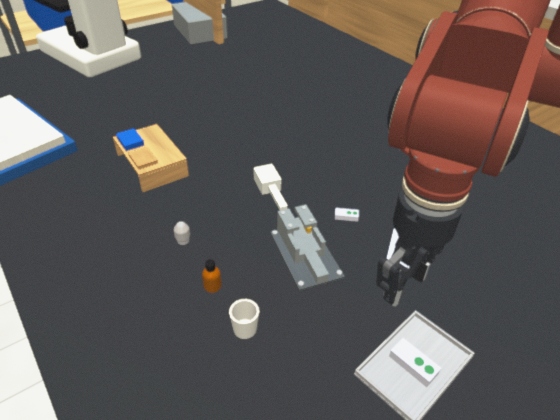

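```bash
python3 -c "
from plant import manip
print(manip.job_done())"
```

```text
the job is handed in; nothing more can be done
None
```

The job is done and handed in at about 30.4 s of the 72 s; the hand-in itself reports no verdict.

- **Block out:** I drew it out by its nose to about 0.14 m from the riser and let it go flat on the bench. I then took it again by its body.
- **Knocking the slider:** I pushed it with the nose at a steady 20–22 N until the force fell to near zero. I then moved it slowly on to about x = 72–75 mm of the housing, clear of lips and spring pad. The gripper was not near the slider until then.
- **Block back:** I lowered it to the bench behind the mouth until the force showed contact, then let it go.
- **Slider into the tray:** I gripped it over the tongue, lifted it level and lowered it until the tray floor bore about 6 N, then released it.

**Last checks:** The pictures show the slider flat near the middle of the tray with its discs up. The block lies flat on the bench, off the housing. The bottle, lens and jar stand at the same pixels as at the start, and the gripper is open and clear of everything.

**Disagreements:**
- The wrist camera was about 1.5 mm sideways and 2–3 mm lengthwise off the two fixed cameras at the housing, and read the tray's angle about 2° differently. All of this was within the clearances.
- With its height left free, the two-camera fit put the slider's top at 42 mm, against 44 mm from the text.

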